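Balance-check two suspension links on a knife edge and sort them

TASK

Check the two silver suspension links for balance, one at a time: seat a link by the notch under its middle across the knife edge of the blue balance stand, let go of it completely and wait until it has come to rest to see whether it stays level or tips onto a stop, then lay it, resting on its two ends, inside its tray before you take the next link: the one that balances goes in the blue tray, the one that tips in the red tray. Set them down gently without dropping them, and do not disturb the other things on the bench.

Things in the scene. Friction and masses are not known exactly. Their poses are not given: they have to be found in the camera images.
- link_1: silver arched suspension link, 210 g, 184 long (own x), 24 wide (own y), own z up when lying arch up. Origin: apex of the V notch across its underside at mid-length. Hub, to be gripped on its flat sides y -12/+12, is 34 long in x, z -11 to 18, blue dot on top. End blocks 24 x 24 x 24, centres x -80/+80, z -25: on a flat surface it rests on both, origin 37 up. Weighted off-centre or sound: not told
- link_2: outwardly the same as link_1; exactly one of the two is weighted off-centre, not told which. Notch: 18 wide at the mouth, 10 deep, faces 50 deg from level. Centre of mass of the sound one 11 below the notch apex (balances stably), of the other also 14 to one side along x. At the start both lie in the rack on their blocks, pitched 25 deg, own x up the slope, away from the robot
- rack: fixed blue sloped rack, 200 wide (own y), plate 205 long rising 25 deg towards own +x, 103 high at the top; 18 high steel lip along its low side, facing the robot. Origin under its centre on the bench. It holds the links side by side at own y -50 and +50, each link's notch at x -16, z 94, its low end block against the lip: lift it off square to the slope
- stand: fixed balance stand: blue base 220 (own x) x 80 (own y) x 20, origin at the centre of its underside; over it a steel blade 20 wide (y), 3 thick, on a post 22 x 20, its round edge along own y. Rubber stops at x -90/+90, top 28 up: a link laid along own x tips about 15 deg (0.26 rad) onto a stop if unbalanced, stays within 0.12 rad of level if balanced
- edge (a point): middle of the top of the knife edge, 87 above the bench; a seated link's origin is about 1 above it; axes as the stand
- good_tray: blue plastic tray fixed on the bench, outside 215 (own x) x 90 (own y) x 24 high, walls and floor 4 thick, open on top; origin at the centre of its underside. A link fits along x with both ends on the floor, its origin then 41 above the tray's underside
- reject_tray: red plastic tray fixed on the bench, outside 215 (own x) x 90 (own y) x 24 high, walls and floor 4 thick, open on top; origin at the centre of its underside. A link fits along x with both ends on the floor, its origin then 41 above the tray's underside
- oil_bottle: bystander: white bottle 44 across, 120 high; origin under its centre
- grease_jar: bystander: green jar 60 across, 60 high; origin under its centre
- spanner: bystander: steel spanner 170 long along own x, lying
- screwdriver: bystander: blue-handled screwdriver lying along own x
- lockring: bystander: steel ring 60 across, 8 high, lying; origin under its centre
- cup: bystander: white plastic cup 70 across, 80 high; origin under its centre
- mallet: bystander: hammer with a blue handle lying along own x
Not all that is in view belongs to the job. What is shaped like the link_2 but brown is not meant.

How it is judged (in metres and radians):
On the way, in this order (a step that is already met when the one before it is completed fails the run):
1. a first link has come to rest on the knife edge, let go (((distance between link_1 and edge below 0.01 m and contact force between link_1 and stand above 0.3 N and angular speed of link_1 below 0.3 rad/s and linear speed of link_1 below 0.03 m/s and contact force between link_1 and the fingers below 0.05 N and contact force between link_1 and the arm below 0.05 N) or (distance between link_2 and edge below 0.01 m and contact force between link_2 and stand above 0.3 N and angular speed of link_2 below 0.3 rad/s and linear speed of link_2 below 0.03 m/s and contact force between link_2 and the fingers below 0.05 N and contact force between link_2 and the arm below 0.05 N))), for 0.3 s.
2. that link lies in its tray (balanced: blue, tipping: red), let go, and the other still waits in the rack (((horizontal distance between link_1 and good_tray below 0.035 m and z of link_1 in the frame of good_tray below 0.05 m and angle between link_1's own z axis and vertical below 0.12 rad and linear speed of link_1 below 0.03 m/s and contact force between link_1 and the fingers below 0.05 N and contact force between link_1 and the arm below 0.05 N and distance of link_2 from where it was at the start of the episode below 0.03 m) or (horizontal distance between link_2 and reject_tray below 0.035 m and z of link_2 in the frame of reject_tray below 0.05 m and angle between link_2's own z axis and vertical below 0.12 rad and linear speed of link_2 below 0.03 m/s and contact force between link_2 and the fingers below 0.05 N and contact force between link_2 and the arm below 0.05 N and distance of link_1 from where it was at the start of the episode below 0.03 m))), for 0.2 s.
3. with the first link in its tray, the second has come to rest on the knife edge, let go (((horizontal distance between link_1 and good_tray below 0.035 m and z of link_1 in the frame of good_tray below 0.05 m and angle between link_1's own z axis and vertical below 0.12 rad and linear speed of each of link_1, link_2 below 0.03 m/s and contact force between each of link_1, link_2 and the fingers below 0.05 N and contact force between each of link_1, link_2 and the arm below 0.05 N and distance between link_2 and edge below 0.01 m and contact force between link_2 and stand above 0.3 N and angular speed of link_2 below 0.3 rad/s) or (horizontal distance between link_2 and reject_tray below 0.035 m and z of link_2 in the frame of reject_tray below 0.05 m and angle between link_2's own z axis and vertical below 0.12 rad and linear speed of each of link_2, link_1 below 0.03 m/s and contact force between each of link_2, link_1 and the fingers below 0.05 N and contact force between each of link_2, link_1 and the arm below 0.05 N and distance between link_1 and edge below 0.01 m and contact force between link_1 and stand above 0.3 N and angular speed of link_1 below 0.3 rad/s))), for 0.3 s.
At the end, for the whole second after the job is handed in: The balanced link lies in the blue tray and the unbalanced one in the red tray, each on both its end blocks on the tray's floor (origin within 35 mm of the tray's centre and less than 50 mm above its underside, own z within 0.12 rad of vertical), at rest and released (horizontal distance between link_1 and good_tray below 0.035 m and z of link_1 in the frame of good_tray below 0.05 m and angle between each of link_1, link_2's own z axis and vertical below 0.12 rad and linear speed of each of link_1, link_2 below 0.03 m/s and contact force between each of link_1, link_2 and the fingers below 0.05 N and contact force between each of link_1, link_2 and the arm below 0.05 N and horizontal distance between link_2 and reject_tray below 0.035 m and z of link_2 in the frame of reject_tray below 0.05 m); the robot touches nothing.
It fails at once if a bystander was moved more than 30 mm (distance of any of oil_bottle, grease_jar, spanner, screwdriver, lockring, cup, mallet from where it was at the start of the episode above 0.03 m).
It fails at once if a link was dropped or flung: faster than 0.6 m/s within some 35 mm of its place in a tray or on the knife edge ((horizontal distance between link_1 and good_tray below 0.06 m and z of link_1 in the frame of good_tray below 0.075 m and linear speed of link_1 above 0.6 m/s) or (horizontal distance between link_1 and reject_tray below 0.06 m and z of link_1 in the frame of reject_tray below 0.075 m and linear speed of link_1 above 0.6 m/s) or (horizontal distance between link_2 and good_tray below 0.06 m and z of link_2 in the frame of good_tray below 0.075 m and linear speed of link_2 above 0.6 m/s) or (horizontal distance between link_2 and reject_tray below 0.06 m and z of link_2 in the frame of reject_tray below 0.075 m and linear speed of link_2 above 0.6 m/s) or (distance between link_1 and edge below 0.035 m and linear speed of link_1 above 0.6 m/s) or (distance between link_2 and edge below 0.035 m and linear speed of link_2 above 0.6 m/s)).
It also fails if it takes over 72 s, if anything falls off the work surface, if the arm or the gripper's body presses on something with over 40 N, if the wrist force passes 120 N, or if a joint passes its speed limit or range.

ROBOT

A 7-joint arm with a two-finger parallel gripper is mounted at the origin on the work surface. World frame = base frame: x ahead of the robot, y to its left, z up, the work surface at z = 0. Lengths are in mm, angles in rad, forces in N, time in s.
With the tool pointing down it reaches from about 350 to 900 mm from the base axis. Payload 7.2 kg.
Tool frame: the origin (TCP) lies on the centre line of the jaws, within the pads' length; the fingertips stand 25 mm ahead of it and the grasp point (between the pads) lies 6 mm ahead of it; z points along the fingers, y is the direction in which the jaws open and shut (so a half turn about z gives the same grasp; the last joint's range is limited). The gripper opens to 85 mm and grips with 20 to 120 N. Pads are 22 mm wide; open, the fingers measure 114 mm over their backs; the gripper's body (76 mm by 85 mm) begins 54 mm behind the grasp point. The pads swing forward as they close: fully open they stand 13 mm farther back than shut.
Start: joints at [-1.364, 0.411, -0.013, 1.596, 0.006, 1.134, -0.082], TCP at [169.606, 601.549, 256.297] pointing down, gripper open.
Joint ranges: [-2.95, 2.95], [-0.29, 1.99], [-1.47, 1.44], [0.14, 2.54], [-1.03, 4.17], [0.13, 1.85], [-2.86, 2.86]. Speed limits (rad/s): [2.39, 2.39, 3.01, 3.01, 3.14, 3.14, 3.14].

INTERFACE

Orientations are given as a unit quaternion [w, x, y, z].
In Python, from workcell import r gives the robot as it stands.
- The arm moves only by the tool drive_tool, never from a script. Its arguments are lists of equal length, an entry for each row: "angular": the turn, a rotation vector about the world's x, y, z in degrees, a list of three; "translation": the shift along the world's x, y, z in mm, a list of three; "gripper": the finger opening in mm, from 0 to 85.4. A call has exactly 8 rows; each row is the pose to reach, as a shift and turn from the pose measured when the call began; what a row does not reach only later rows make up. A row lasts 1/10 s, in which the tool goes at most 50 mm and 8.59 degrees, less where a joint would pass 70% of its speed; a pose out of reach is approached as far as the arm can. A call with a gripper value outside its range is refused whole. The fingers move at their own pace and stop on an object; the grip force is fixed at half the most. Time passes only in rows, so rows that repeat a pose let the fingers close, or fill a call up. It gives the time, the measured TCP pose, the force and the opening at its end, in the units of the state.
- r.get_state(): the state, without advancing time (a new reading comes with each control period).
- r.read_camera(name): name is "side" or "top"; returns a dict with "img" (480x640x3 uint8, blue, green, red), "K" (3x3 intrinsics, pixels), "T" (4x4, takes a point from camera to world coordinates). Camera axes: x right, y up, looking along -z (the intrinsics and any distortion apply to the point x, -y, -z); pixel columns grow to the right and rows downward; lengths in mm; the calibration is good to about 2 mm. A picture is of the moment at which its call begins. There is no depth.
- r.close_job(): hands the job in, once; it reports no verdict.
The state is a dict: "time": time; "qpos": joint angles; "joint_vel": joint speeds; "joint_torque": joint torques, N m; "tcp_pos": TCP position; "tcp_rot": TCP orientation; "ft_force": force on the tool from outside, world axes, zero at the start; "wrist_torque": the same for the moment, N m; "grip_width": finger opening in mm.
Only numpy, scipy, OpenCV 4.12 (cv2) and the standard library are available. Lean on these libraries where they do the work, as an engineer would, in place of code of your own. Each camera call takes 0.05 s, during which the arm holds its last target.

## Working session

There is one attempt and no reset: what is moved stays moved. The work goes in short steps, Python scripts to look and compute and a tool call to move; the robot and the scene stay as the last step left them, time stands still between calls to the robot, and variables do not carry over. Pictures are saved under pics/ and viewed, and the job is handed in when it is done.

Besides the shell and the picture viewer there is one more tool, called after "Emit:" by a JSON object that holds its "method" and its "body", one argument or row to a line. drive_tool: Moves the arm, as the interface text tells. Its arguments: {"type":"object","properties":{"angular":{"type":"array","items":{"type":"array","items":{"type":"number"}}},"translation":{"type":"array","items":{"type":"array","items":{"type":"number"}}},"gripper":{"type":"array","items":{"type":"number"}}},"required":["angular","translation","gripper"]}

```bash
mkdir -p pics; ls; python3 - <<'E'
from workcell import r
import cv2
s=r.get_state();print(s)
for n in("side","top"):
    c=r.read_camera(n);cv2.imwrite(f"pics/{n}0.png",c["img"]);print(n,c["K"],c["T"],[k for k in c])
E
```

```text
pics
{'time': 0.0, 'qpos': array([-1.36417728,  0.41189823, -0.01271073,  1.5970863 ,  0.00562044,
        1.13434129, -0.08218555]), 'joint_vel': array([-0.00031334, -0.00026101, -0.001284  ,  0.00112139, -0.00074699,
       -0.00143886,  0.00068715]), 'joint_torque': array([-7.06848514e-04, -6.00613832e+01,  6.81985673e-01, -2.99411845e+01,
        1.37966266e-02,  1.07930519e-02, -1.25216594e-06]), 'tcp_pos': array([169.5214703 , 601.06136731, 255.43682021]), 'tcp_rot': array([-4.63841468e-05,  1.36954298e-01,  9.90577004e-01, -8.47467695e-04]), 'ft_force': array([-0.15477345,  0.04138462, -1.11196326]), 'wrist_torque': array([-0.01254655,  0.00286373,  0.00216452]), 'grip_width': 85.54680877536691}
side [[575.66210153   0.         317.62923455]
 [  0.         575.66210153 241.97860685]
 [  0.           0.           1.        ]] [[ 8.41964177e-01  3.94562985e-01 -3.67989641e-01  3.73521139e+01]
 [-5.39484138e-01  6.24895174e-01 -5.64325160e-01 -5.90227465e+02]
 [ 7.29313089e-03  6.73666143e-01  7.38999823e-01  9.79692670e+02]
 [ 0.00000000e+00  0.00000000e+00  0.00000000e+00  1.00000000e+00]] ['img', 'K', 'T']
top [[495.01395385   0.         323.78638718]
 [  0.         495.01395385 239.53129511]
 [  0.           0.           1.        ]] [[-3.15298216e-04  9.99436109e-01 -3.35762596e-02  4.33144089e+02]
 [-9.99999945e-01 -3.11756307e-04  1.10723711e-04  9.22145201e+01]
 [ 1.00193664e-04  3.35762927e-02  9.99436152e-01  1.32073657e+03]
 [ 0.00000000e+00  0.00000000e+00  0.00000000e+00  1.00000000e+00]] ['img', 'K', 'T']
```

View pics/side0.png

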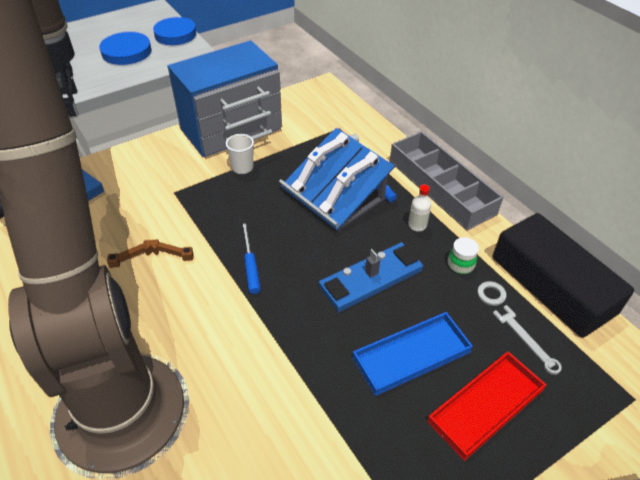

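View pics/top0.png

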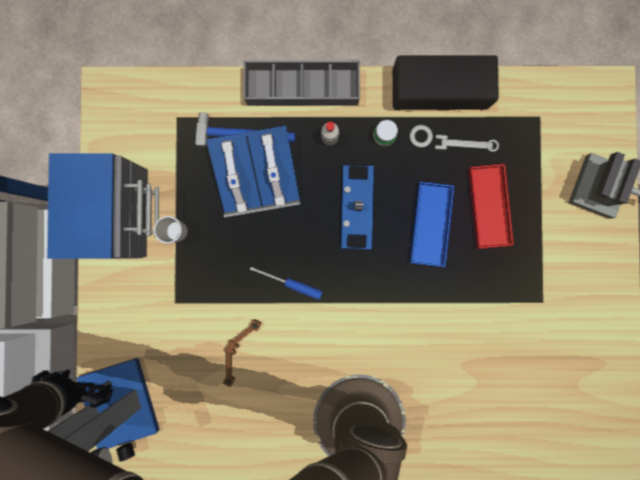

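```bash
cat > h.py <<'E'
import numpy as np,cv2
from workcell import r
def load(n,tag):
    c=r.read_camera(n);cv2.imwrite(f"pics/{n}{tag}.png",c["img"]);return c
def ray(c,uv):
    K,T=c["K"],c["T"];d=np.linalg.inv(K)@np.array([uv[0],uv[1],1.]);d=np.array([d[0],-d[1],-d[2]])
    return T[:3,3],T[:3,:3]@d
def plane(c,uv,z):
    o,d=ray(c,uv);return o+d*(z-o[2])/d[2]
def proj(c,p):
    q=np.linalg.inv(c["T"])@np.append(p,1);q=np.array([q[0],-q[1],-q[2]]);q=c["K"]@q;return q[:2]/q[2]
def tri(ca,ua,cb,ub):
    A=[];b=[]
    for c,u in((ca,ua),(cb,ub)):
        o,d=ray(c,u);d=d/np.linalg.norm(d);P=np.eye(3)-np.outer(d,d);A.append(P);b.append(P@o)
    p=np.linalg.lstsq(np.vstack(A),np.hstack(b),rcond=None)[0]
    return p,np.linalg.norm(np.vstack(A)@p-np.hstack(b))
def crop(c,x0,y0,x1,y1,f,name):
    i=cv2.resize(c["img"][y0:y1,x0:x1],None,fx=f,fy=f,interpolation=cv2.INTER_CUBIC);cv2.imwrite("pics/"+name,i)
E
python3 - <<'E'
from h import *
t=load("top","1");s=load("side","1")
crop(t,195,105,355,225,5,"c_rack_t.png");crop(s,270,120,430,240,5,"c_rack_s.png")
crop(t,330,150,530,280,4,"c_st_t.png");crop(s,310,230,560,470,2.4,"c_st_s.png")
for n,c in(("top",t),("side",s)):
    h=cv2.cvtColor(c["img"],cv2.COLOR_BGR2HSV)
    for col,m in(("blue",cv2.inRange(h,(100,150,60),(130,255,255))),("red",cv2.inRange(h,(0,180,80),(8,255,255))|cv2.inRange(h,(172,180,80),(180,255,255)))):
        k,l,st,ce=cv2.connectedComponentsWithStats(m)
        for i in range(1,k):
            if st[i,4]>=4 and st[i,0]>180: 
                rr=cv2.minAreaRect(np.argwhere(l==i)[:,::-1].astype(np.float32))
                print(n,col,st[i],ce[i].round(1),np.round(rr[0],1),np.round(rr[1],1),round(rr[2],1))
E
```

```text
top blue [ 207  127   92   80 3222] [261.2 163.3] [252.6 165.2] [81.8 86.7] 86.3
top blue [219 139   2   2   4] [219.5 139.5] [219.5 139.5] [1. 1.] 90.0
top blue [210 142  26  69 693] [221.9 178.6] [221.6 176.6] [69.4 12. ] 76.3
top blue [ 341  166   33   83 1815] [357.5 207.2] [356.8 206.8] [31.4 82.2] 1.2
top blue [272 173   3   4   8] [273.  174.5] [273.  174.5] [2.1 2.1] 45.0
top blue [232 180   3   3   7] [233.  181.3] [233. 181.] [2. 2.] 90.0
top blue [ 410  182   44   85 2947] [431.7 223.9] [431.7 223.8] [35.9 82.3] 6.2
top blue [285 279  37  20 317] [303.1 288.4] [303.  288.3] [37.3  8.7] 21.8
top red [328 123   4   5  16] [329.5 124.7] [329.5 125. ] [4. 3.] 90.0
top red [490 165  23  80 396] [504.3 201.6] [503.9 203.9] [81. 13.] 79.1
top red [470 167   5   9  24] [471.6 171. ] [471.6 171. ] [3.  8.5] 15.9
top red [481 166   5   3  13] [482.7 167. ] [483. 167.] [4. 2.] 0.0
top red [471 179   3   5  13] [472.2 181. ] [472. 181.] [4. 2.] 90.0
top red [472 189   3   6  16] [473.1 191.2] [473.  191.5] [5. 2.] 90.0
top red [473 199   3   4   9] [474.  200.7] [474.  200.5] [3. 2.] 
[... 741 characters left out ...]

side blue [286 158  22  27 160] [295.6 173.1] [297.9 171.3] [ 6.5 31.9] 43.2
side blue [343 173   4   3  11] [344.4 173.9] [344.5 174. ] [2. 3.] 90.0
side blue [385 185  11  17 130] [389.6 194.1] [390. 193.] [16. 10.] 90.0
side blue [291 193  46  36  68] [314.3 211.6] [313.2 210.8] [57.   1.4] 37.9
side blue [ 319  242  104   70 2420] [370.2 278.6] [370.6 275.2] [ 36.7 102. ] 63.4
side blue [244 253  16  41 471] [251.6 273.2] [251.5 273. ] [41.3 12.2] 80.5
side blue [ 353  312  120   84 5278] [411.  352.5] [412.2 351.3] [ 50.3 114. ] 65.3
side red [420 185   9  10  79] [424.  189.3] [424.  189.5] [9. 8.] 90.0
side red [ 428  352  118  109 6049] [485.4 404.4] [486.  402.4] [ 57.6 112.7] 48.4
```

View pics/c_rack_t.png

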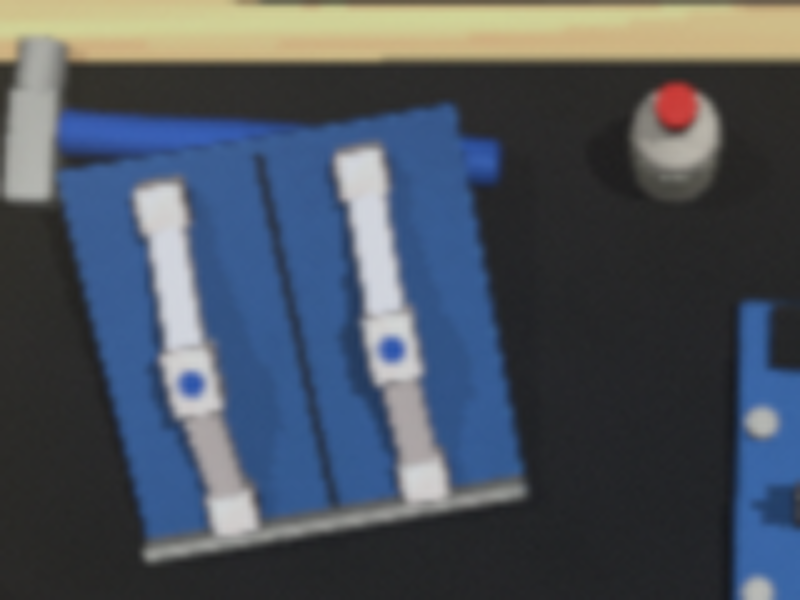

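View pics/c_st_t.png

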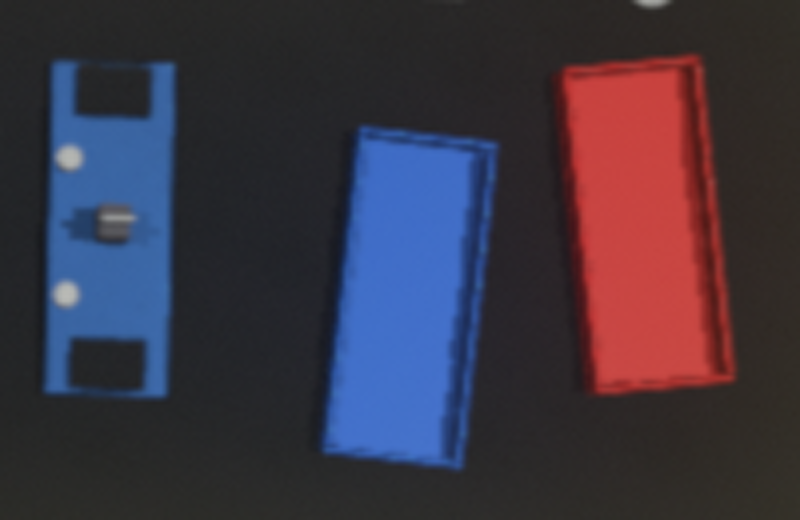

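View pics/c_st_s.png

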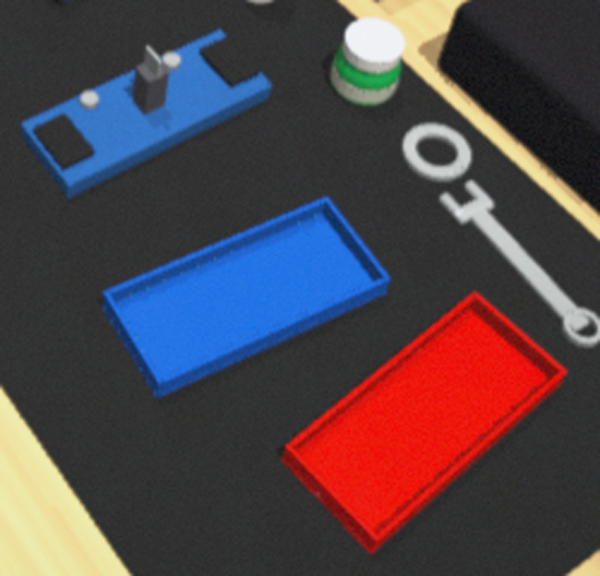

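View pics/c_rack_s.png

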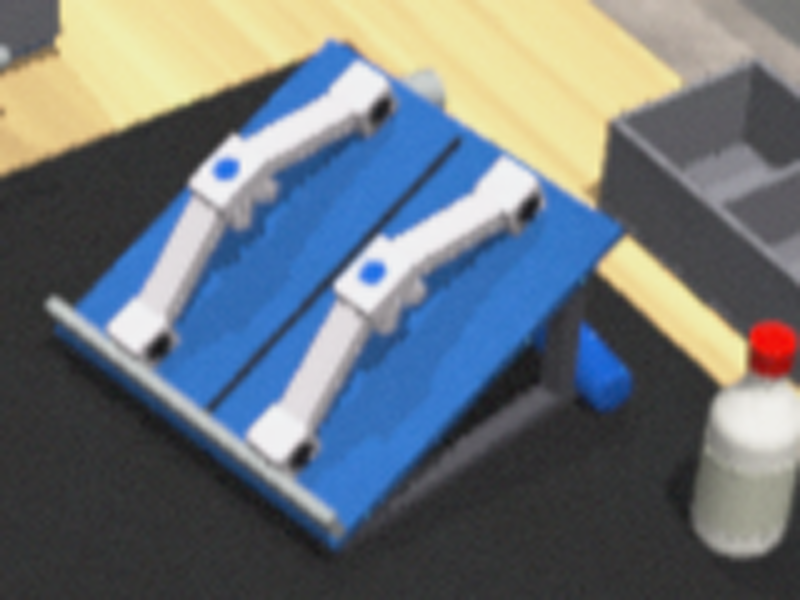

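```bash
python3 - <<'E'
from h import *
t=load("top","2");s=load("side","2")
crop(s,350,235,400,285,12,"bl_s.png");crop(t,335,180,385,230,12,"bl_t.png")
for a,b,rk in(((233.2,181.6),(315.2,153.4),1),((273.3,174.8),(344.4,174.1),2)):
    print("dot",tri(t,a,s,b),plane(t,a,110.3),plane(s,b,110.3))
f=lambda x,y:(330+x/4-.375,150+y/4-.375)
print("edge",plane(t,f(117,217),87))
for nm,cs in(("blue",[((358,127),0),((498,143),24),((463,468),24),((323,453),0)]),("red",[((556,70),0),((702,56),24),((735,381),24),((590,395),0)])):
    P=np.array([plane(t,f(*c),z) for c,z in cs]);print(nm,P.round(1).tolist(),P.mean(0).round(1))
    d=(P[0]-P[3]+P[1]-P[2]);print(np.linalg.norm(P[0]-P[3]),np.linalg.norm(P[1]-P[2]),np.degrees(np.arctan2(d[1],d[0])))
P=np.array([plane(t,f(*c),20) for c in((52,62),(176,63),(168,397),(44,394))]);print("stand",P.round(1),P.mean(0));d=(P[0]-P[3]+P[1]-P[2]);print(np.degrees(np.arctan2(d[1],d[0])))
g=lambda x,y:(195+x/5-.4,105+y/5-.4)
a=plane(t,g(62,172),103);b=plane(t,g(457,105),103);print("racktop",a,b,np.degrees(np.arctan2((a-b)[1],(a-b)[0]))-90)
a=plane(t,g(146,553),20);b=plane(t,g(526,489),20);print("racklow",a,b,np.degrees(np.arctan2((a-b)[1],(a-b)[0]))-90)
E
```

```text
dot (array([616.34684793, 313.60370706, 113.5166666 ]), np.float64(0.9542371808671665)) [616.25231285 314.53824594 110.3       ] [619.09250834 316.63543732 110.3       ]
dot (array([632.99355521, 215.47342201, 113.40600306]), np.float64(0.8223158387383727)) [633.00856113 216.09586373 110.3       ] [635.65463167 218.09738409 110.3       ]
edge [563.74824392   4.33521059  87.        ]
blue [[633.4, -163.5, 0.0], [619.2, -250.9, 24.0], [405.7, -226.0, 24.0], [415.2, -138.7, 0.0]] [ 518.4 -194.8   12. ]
219.6122938759417 214.9149908667479 -6.561191703604786
red [[671.8, -296.6, 0.0], [676.7, -385.8, 24.0], [462.5, -404.7, 24.0], [453.8, -317.0, 0.0]] [ 566.2 -351.    12. ]
218.93884108369812 214.95592576325953 5.208030430993259
stand [[673.6  42.2  20. ]
 [672.9 -39.7  20. ]
 [452.2 -33.6  20. ]
 [454.2  47.8  20. ]] [563.22506245   4.18776989  20.        ]
-1.5201246382135212
racktop [723.42592546 381.42596357 103.        ] [756.85553648 185.72160695 103.        ] 9.693529281612314
racklow [541.03623158 355.35977352  20.        ] [574.78776513 155.26257916  20.        ] 9.5742834457932
```

View pics/bl_s.png

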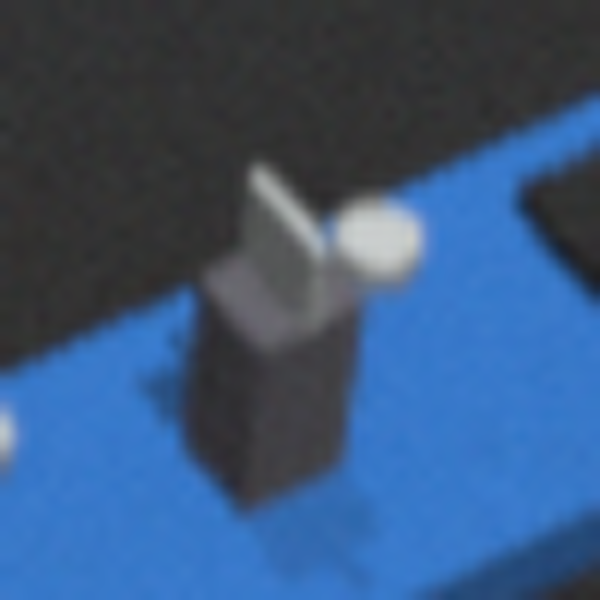

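View pics/bl_t.png

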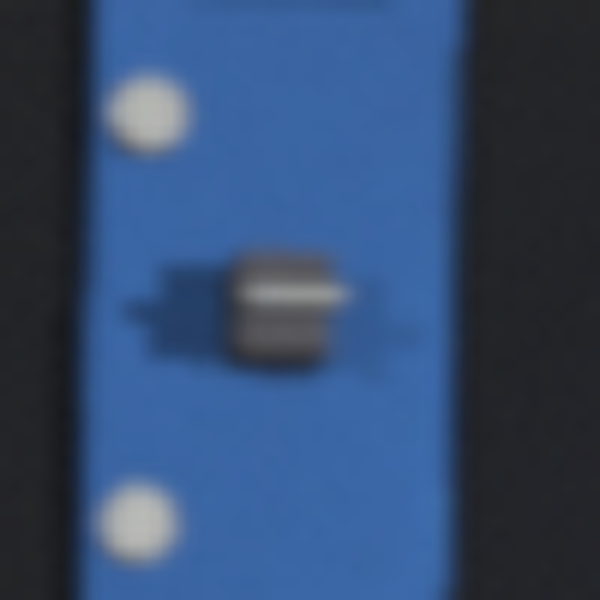

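```bash
python3 - <<'E'
from h import *
t=load("top","3");s=load("side","3")
print(tri(t,(359.3,203.95),s,(373.8,251.95)),plane(t,(359.3,203.95),87),plane(s,(373.8,251.95),87))
# rack center from corners and predicted notch/dot
a=np.radians(9.63);u=np.array([np.cos(a),np.sin(a)]);v=np.array([-u[1],u[0]])
d1=np.array([617,314.6]);d2=np.array([633.5,216.1]);
for d in(d1,d2): print("origin",d+18*np.sin(np.radians(25))*u)
print("diff dir",np.degrees(np.arctan2(*(d1-d2)[::-1]))-90,np.linalg.norm(d1-d2))
m=(d1+d2)/2+23.6*u;print("rackorigin from dots",m)
tp=np.array([740.1,283.6])-92.9*u; print("from top edge",tp)
E
```

```text
(array([563.09340827,   3.58886771,  90.46734663]), np.float64(0.16770125653293416)) [563.55987549   3.27330025  87.        ] [565.03576214   5.9590105   87.        ]
origin [624.49993348 315.87255845]
origin [640.99993348 217.37255845]
diff dir 9.50947921755288 99.87241861495097
rackorigin from dots [648.51744254 269.29792577]
from top edge [648.50909273 268.05922442]
```

```bash
cat >> h.py <<'E'
from scipy.spatial.transform import Rotation as R
def Rl(yaw,pitch): # link/tool-ideal frame: x along link, pitch up deg
    return R.from_euler("ZY",[yaw,-pitch],degrees=True)
FL=R.from_matrix(np.diag([-1,1,-1.]))
def delta(o,yaw,pitch,h):
    """link origin o, tool h mm along link z"""
    s=r.get_state();q=s["tcp_rot"];cur=R.from_quat([q[1],q[2],q[3],q[0]])
    L=Rl(yaw,pitch);p=np.array(o)+h*L.as_matrix()[:,2]
    tgt=L*FL
    print("tgt",p.round(1),"rot",np.degrees((tgt*cur.inv()).as_rotvec()).round(1),"trans",(p-s["tcp_pos"]).round(1))
def st():
    s=r.get_state();q=s["tcp_rot"];L=R.from_quat([q[1],q[2],q[3],q[0]])*FL.inv()
    print("t",round(s["time"],2),"tcp",s["tcp_pos"].round(1),"yaw,-pitch,roll",L.as_euler("ZYX",degrees=True).round(1),"F",s["ft_force"].round(1),"M",s["wrist_torque"].round(2),"w",round(s["grip_width"],1),"q",s["qpos"].round(2))
E
python3 - <<'E'
from h import *
st();delta((641.8,218.4,94),9.6,25,120);delta((641.8,218.4,94),9.6,25,9)
E
```

```text
t 0.4 tcp [169.6 601.5 256.1] yaw,-pitch,roll [-15.7  -0.   -0. ] F [ 0.2  0.8 -0.7] M [0.01 0.02 0.02] w 85.1 q [-1.36  0.41 -0.01  1.6   0.01  1.13 -0.08]
tgt [591.8 209.9 202.8] rot [ -1.3 -25.2  24.9] trans [ 422.2 -391.5  -53.4]
tgt [638.  217.8 102.2] rot [ -1.3 -25.2  24.9] trans [ 468.5 -383.7 -154. ]
```

Emit:
{"method": "drive_tool", "body": {
  "angular": [
    [0,-3,3],
    [-0.3,-6,6],
    [-0.5,-9,9],
    [-0.7,-13,12],
    [-0.8,-16,16],
    [-1,-19,19],
    [-1.2,-22,22],
    [-1.3,-25.2,24.9]
  ],
  "translation": [
    [30,-28,0],
    [60,-56,0],
    [95,-88,0],
    [130,-120,0],
    [165,-153,0],
    [200,-186,0],
    [235,-218,0],
    [270,-250,0]
  ],
  "gripper": [60,60,60,60,60,60,60,60]
}}

```text
time: 1.2
tcp_pos: [440.7, 350.2, 256.6]
tcp_rot: [0.217, -0.083, 0.972, 0.019]
ft_force: [0.8, -0.2, -1.6]
grip_width: 60.1
```

```bash
python3 - <<'E'
from h import *
st();delta((641.8,218.4,94),9.6,25,100);delta((641.8,218.4,94),9.6,25,9)
E
```

```text
t 1.2 tcp [440.7 350.2 256.6] yaw,-pitch,roll [  9.7 -25.2   0. ] F [ 0.8 -0.2 -1.6] M [-0.05  0.35  0.04] w 60.1 q [-1.06  0.14  0.15  2.05  0.45  0.67  0.51]
tgt [600.1 211.4 184.6] rot [-0.1  0.2 -0.1] trans [ 159.4 -138.9  -72. ]
tgt [638.  217.8 102.2] rot [-0.1  0.2 -0.1] trans [ 197.3 -132.5 -154.5]
```

Emit:
{"method": "drive_tool", "body": {
  "angular": [
    [0,0,0],
    [0,0,0],
    [0,0,0],
    [0,0,0],
    [0,0,0],
    [0,0,0],
    [0,0,0],
    [0,0,0]
  ],
  "translation": [
    [32,-28,-10],
    [64,-56,-20],
    [96,-84,-35],
    [128,-112,-55],
    [159,-139,-72],
    [165,-138,-84],
    [170,-137,-95],
    [175,-136,-106]
  ],
  "gripper": [60,60,60,60,60,60,60,60]
}}

```text
time: 2.0
tcp_pos: [615.5, 215.6, 150.0]
tcp_rot: [0.217, -0.083, 0.972, 0.019]
ft_force: [0.6, 0.3, 0.6]
grip_width: 59.8
```

```bash
python3 - <<'E'
from h import *
st();delta((641.8,218.4,94),9.6,25,9)
t=load("top","4");s=load("side","4");crop(t,195,105,355,225,5,"p4t.png");crop(s,270,100,430,220,5,"p4s.png")
E
```

```text
t 2.0 tcp [615.5 215.6 150. ] yaw,-pitch,roll [  9.8 -25.2   0.1] F [0.6 0.3 0.6] M [-0.05  0.45  0.03] w 59.8 q [-0.61  0.4   0.17  2.01  0.18  0.33  1.11]
tgt [638.  217.8 102.2] rot [-0.1  0.2 -0.2] trans [ 22.6   2.2 -47.9]
```

View pics/p4s.png

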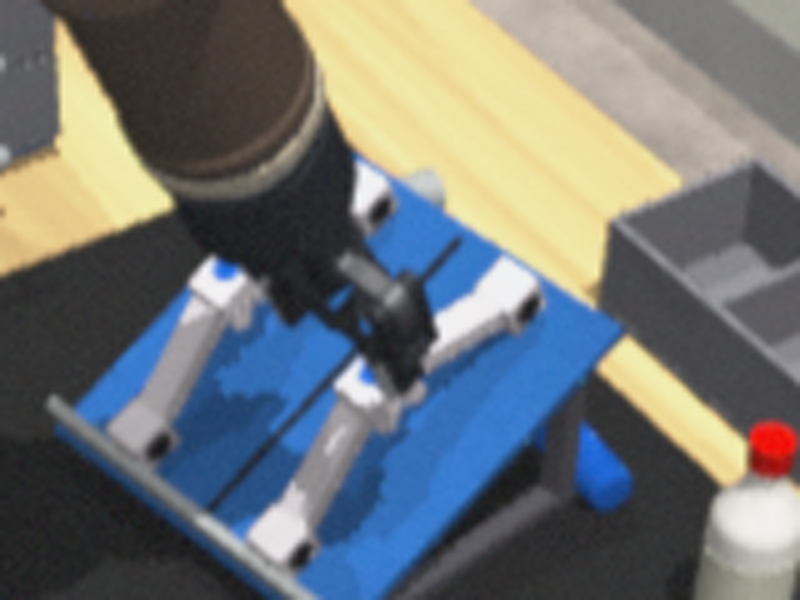

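View pics/p4t.png

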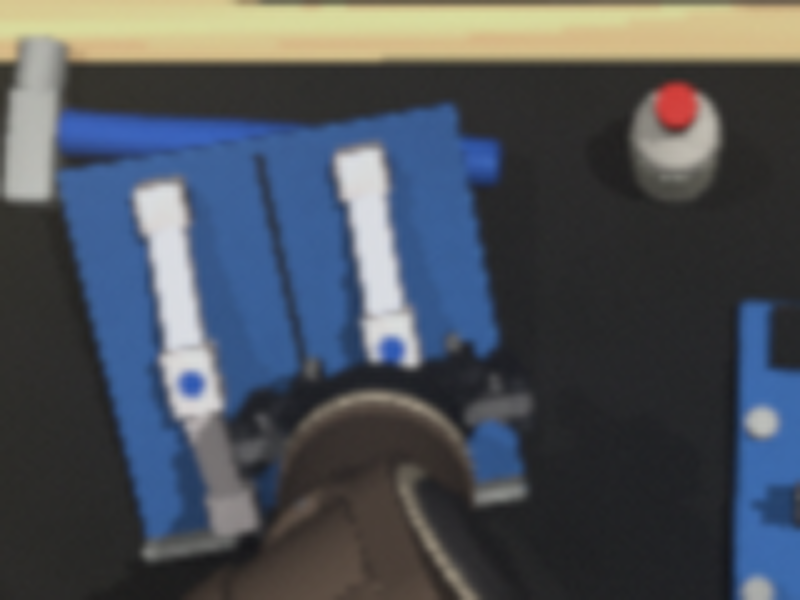

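Emit:
{"method": "drive_tool", "body": {
  "angular": [
    [0,0,0],
    [0,0,0],
    [0,0,0],
    [0,0,0],
    [0,0,0],
    [0,0,0],
    [0,0,0],
    [0,0,0]
  ],
  "translation": [
    [6,0.5,-12],
    [11,1,-24],
    [17,1.5,-36],
    [22.5,2,-48],
    [22.5,2,-48],
    [22.5,2,-48],
    [22.5,2,-48],
    [22.5,2,-48]
  ],
  "gripper": [60,60,60,60,60,45,35,30]
}}

```text
time: 2.9
tcp_pos: [637.4, 218.0, 101.7]
tcp_rot: [0.217, -0.084, 0.972, 0.019]
ft_force: [-0.1, -0.7, 0.4]
grip_width: 30.1
```

```bash
python3 - <<'E'
from h import *
st();delta((641.8,218.4,94),9.6,25,9)
t=load("top","5");s=load("side","5");crop(t,195,105,355,225,5,"p5t.png");crop(s,270,100,430,220,5,"p5s.png")
E
```

```text
t 2.9 tcp [637.4 218.  101.7] yaw,-pitch,roll [  9.8 -25.1   0. ] F [-0.1 -0.7  0.4] M [-0.08  0.44  0.02] w 30.1 q [-0.58  0.5   0.16  1.98  0.18  0.24  1.12]
tgt [638.  217.8 102.2] rot [-0.1  0.1 -0.3] trans [ 0.7 -0.2  0.5]
```

View pics/p5s.png

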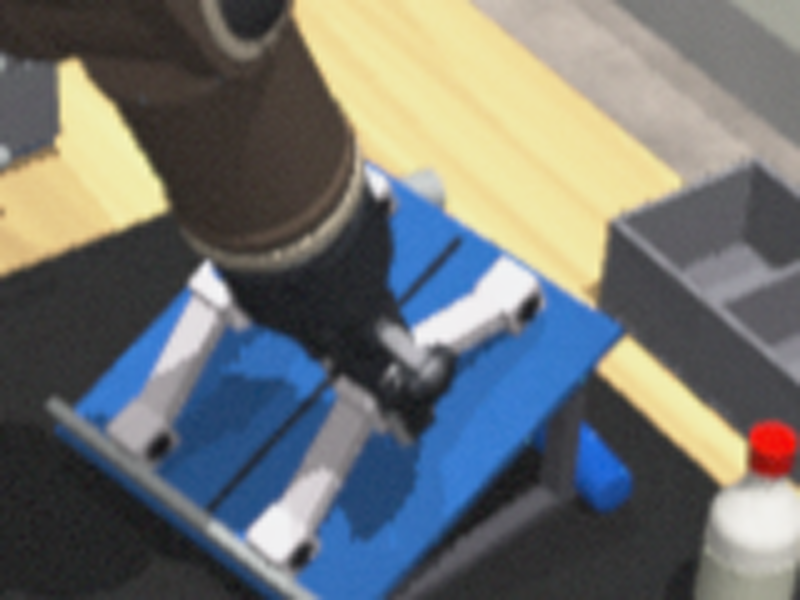

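View pics/p5t.png

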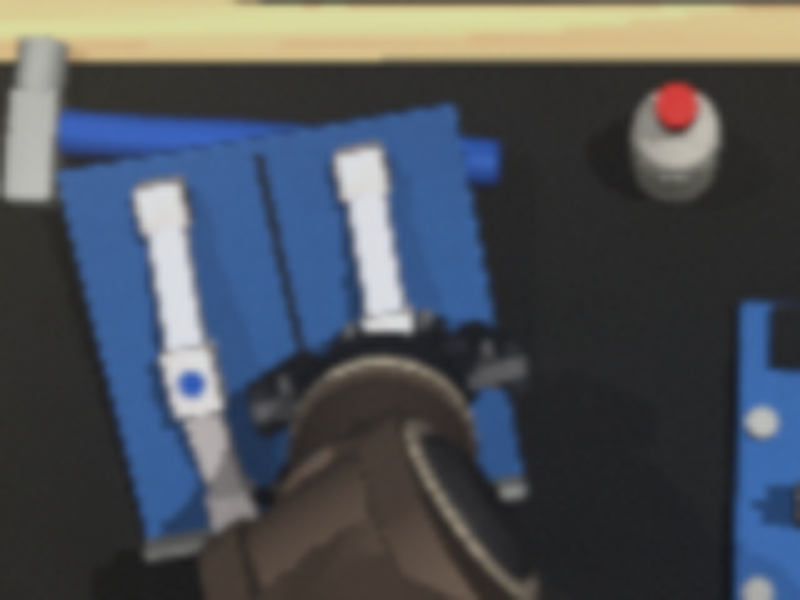

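Both views show the jaws straddling the hub of link B (near side view (350,183)); I close and lift square to the slope.

Emit:
{"method": "drive_tool", "body": {
  "angular": [
    [0,0,0],
    [0,0,0],
    [0,0,0],
    [0,0,0],
    [0,0,0],
    [0,0,0],
    [0,0,0],
    [0,0,0]
  ],
  "translation": [
    [0,0,0],
    [0,0,0],
    [0,0,0],
    [0,0,0],
    [-3,-0.5,6],
    [-8,-1.5,18],
    [-17,-3,36],
    [-29,-5,63]
  ],
  "gripper": [26,22,18,18,18,18,18,18]
}}

```text
time: 3.8
tcp_pos: [606.6, 212.3, 164.1]
tcp_rot: [0.215, -0.084, 0.973, 0.018]
ft_force: [-0.9, 0.4, -1.6]
grip_width: 23.7
```

```bash
python3 - <<'E'
from h import *
st();delta((564,4.3,88+70),-1.5,0,9)
E
```

```text
t 3.8 tcp [606.6 212.3 164.1] yaw,-pitch,roll [  9.9 -24.9  -0. ] F [-0.9  0.4 -1.6] M [-0.06  0.61 -0.  ] w 23.7 q [-0.61  0.36  0.17  2.01  0.18  0.36  1.12]
tgt [564.    4.3 167. ] rot [ -1.8  24.9 -11.2] trans [ -42.6 -208.     2.9]
```

Emit:
{"method": "drive_tool", "body": {
  "angular": [
    [0,3,-1],
    [-0.5,7,-3],
    [-0.8,11,-5],
    [-1,15,-7],
    [-1.3,19,-9],
    [-1.6,23,-10],
    [-1.8,24.9,-11.2],
    [-1.8,24.9,-11.2]
  ],
  "translation": [
    [-10,-10,25],
    [-20,-30,45],
    [-27,-60,50],
    [-33,-95,50],
    [-38,-130,45],
    [-43,-165,35],
    [-43,-195,20],
    [-42.6,-208,3]
  ],
  "gripper": [18,18,18,18,18,18,18,18]
}}

```text
time: 4.6
tcp_pos: [564.1, 0.5, 167.6]
tcp_rot: [-0.0, 0.015, 1.0, -0.001]
ft_force: [0.1, 0.2, -1.5]
grip_width: 22.9
```

```bash
python3 - <<'E'
from h import *
st()
t=load("top","6");s=load("side","6");crop(t,290,140,430,270,5,"p6t.png");crop(s,300,170,460,310,5,"p6s.png")
E
```

```text
t 4.6 tcp [5.641e+02 5.000e-01 1.676e+02] yaw,-pitch,roll [-1.8  0.  -0.1] F [ 0.1  0.2 -1.5] M [0.05 0.01 0.01] w 22.9 q [-0.21  0.4   0.15  1.85 -0.08  0.9   1.52]
```

View pics/p6s.png

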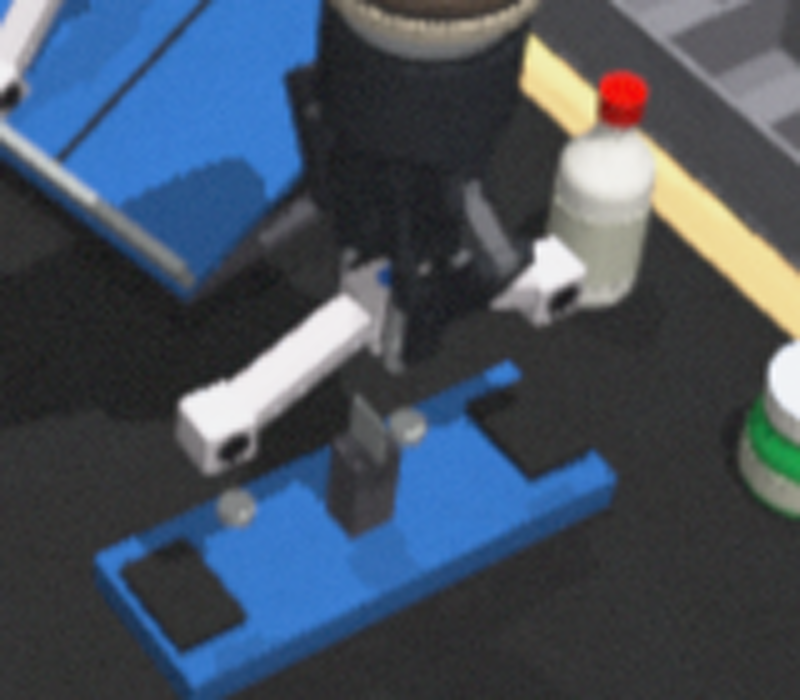

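View pics/p6t.png

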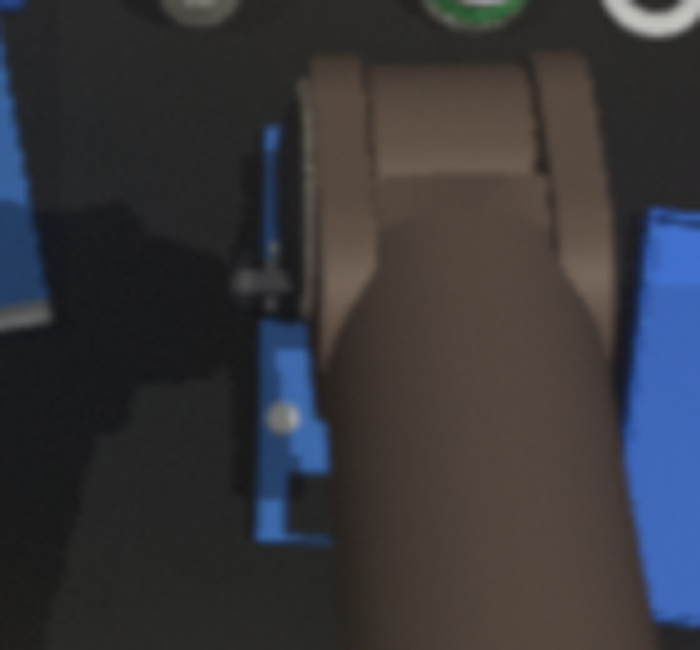

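```bash
python3 - <<'E'
from h import *
from scipy.optimize import least_squares
s=load("side","7")
g=lambda x,y:np.array((300+x/5-.4,170+y/5-.4))
L=Rl(-1.8,0).as_matrix()
obs=[((-80,-12,-25),g(235,446)),((80,-12,-25),g(564,296))]
f=lambda o:np.concatenate([proj(s,o+L@np.array(p))-u for p,u in obs])
a=least_squares(f,[564,0,158]);print(a.x,a.fun)
for z in (155,158,161):
  b=least_squares(lambda o:f(np.array([o[0],o[1],z])),[564,0]);print(z,b.x,b.fun.round(1))
E
```

```text
[565.13021805   1.32550597 153.88566522] [ 0.02354126  0.0514148  -0.02471666 -0.05398188]
155 [564.4514919    0.57198581] [-0.   0.1  0.  -0.1]
158 [562.62435556  -1.45655927] [-0.1  0.1  0.1 -0.1]
161 [560.79739955  -3.48499718] [-0.2  0.2  0.3 -0.2]
```

Emit:
{"method": "drive_tool", "body": {
  "angular": [
    [0,0,0.3],
    [0,0,0.3],
    [0,0,0.3],
    [0,0,0.3],
    [0,0,0.3],
    [0,0,0.3],
    [0,0,0.3],
    [0,0,0.3]
  ],
  "translation": [
    [1,4,-10],
    [1.4,5,-20],
    [1.4,5,-30],
    [1.4,5,-40],
    [1.4,5,-48],
    [1.4,5,-53],
    [1.4,5,-53],
    [1.4,5,-53]
  ],
  "gripper": [18,18,18,18,18,18,18,18]
}}

```text
time: 5.55
tcp_pos: [564.3, 8.4, 113.7]
tcp_rot: [-0.001, 0.012, 1.0, -0.0]
ft_force: [0.1, -0.1, -2.8]
grip_width: 23.5
```

```bash
python3 - <<'E'
from h import *
st()
s=load("side","8");crop(s,310,190,460,310,5,"p8s.png");crop(s,350,230,400,270,15,"p8z.png")
E
```

```text
t 5.55 tcp [564.3   8.4 113.7] yaw,-pitch,roll [-1.3  0.2 -0. ] F [ 0.1 -0.1 -2.8] M [0.09 0.07 0.04] w 23.5 q [-0.21  0.47  0.14  1.89 -0.09  0.79  1.53]
```

View pics/p8s.png

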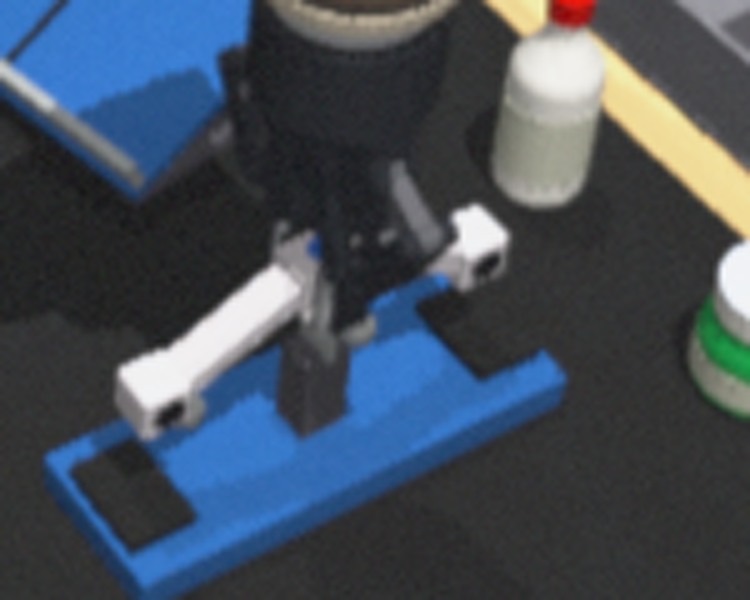

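View pics/p8z.png

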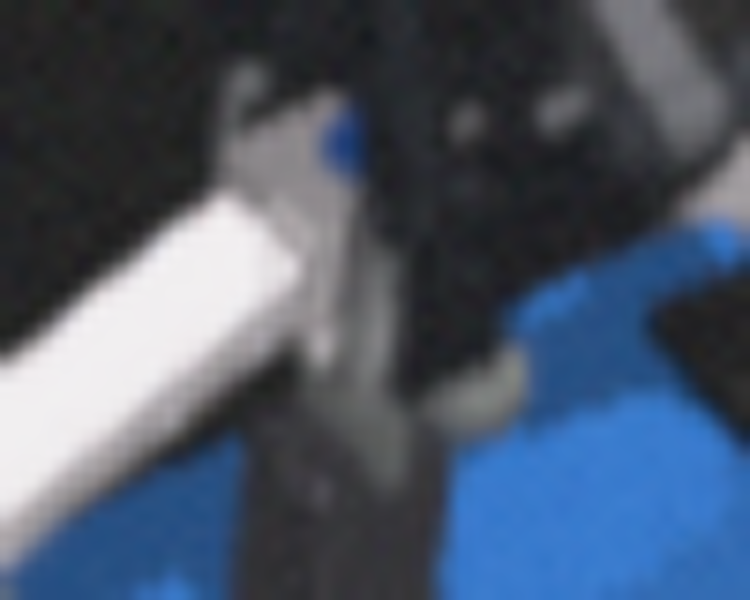

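```bash
python3 - <<'E'
from h import *
from scipy.optimize import least_squares
st()
s=load("side","9")
g=lambda x,y:np.array((310+x/5-.4,190+y/5-.4))
L=Rl(-1.3,0).as_matrix()
obs=[((-80,-12,-25),g(171,411)),((80,-12,-25),g(487,263))]
f=lambda o:np.concatenate([proj(s,o+L@np.array(p))-u for p,u in obs])
a=least_squares(f,[564,0,108]);print(a.x,a.fun)
for z in (99,102,105):
  b=least_squares(lambda o:f(np.array([o[0],o[1],z])),[564,0]);print(z,b.x,b.fun.round(1))
E
```

```text
t 5.6 tcp [564.4   8.5 113.9] yaw,-pitch,roll [-1.3  0.1 -0. ] F [ 0.4 -0.4 -2.6] M [ 0.03 -0.01 -0.02] w 23.2 q [-0.21  0.47  0.14  1.89 -0.09  0.79  1.53]
[568.17261691  12.18001499 101.06495256] [ 0.09169618  0.1926341  -0.09615728 -0.20200595]
99 [569.36498114  13.52008917] [ 0.2  0.2 -0.2 -0.2]
102 [567.63271645  11.57321924] [ 0.1  0.2 -0.1 -0.2]
105 [565.90060221   9.62643733] [-0.   0.2  0.  -0.3]
```

Emit:
{"method": "drive_tool", "body": {
  "angular": [
    [0,0,-0.2],
    [0,0,-0.2],
    [0,0,-0.2],
    [0,0,-0.2],
    [0,0,-0.2],
    [0,0,-0.2],
    [0,0,-0.2],
    [0,0,-0.2]
  ],
  "translation": [
    [-0.4,-3,0],
    [-0.4,-4,-3],
    [-0.4,-4,-7],
    [-0.4,-4,-11],
    [-0.4,-4,-13],
    [-0.4,-4,-15],
    [-0.4,-4,-15],
    [-0.4,-4,-15]
  ],
  "gripper": [18,18,18,18,18,18,18,18]
}}

```text
time: 6.45
tcp_pos: [564.1, 4.5, 99.0]
tcp_rot: [-0.001, 0.013, 1.0, -0.0]
ft_force: [0.0, -0.8, -2.0]
grip_width: 23.2
```

```bash
python3 - <<'E'
from h import *
st()
s=load("side","10");crop(s,310,190,460,310,5,"p10s.png");crop(s,350,230,400,270,15,"p10z.png")
E
```

```text
t 6.45 tcp [564.1   4.5  99. ] yaw,-pitch,roll [-1.5  0.1 -0. ] F [ 0.  -0.8 -2. ] M [ 0.03  0.01 -0.01] w 23.2 q [-0.2   0.49  0.14  1.9  -0.09  0.75  1.54]
```

View pics/p10s.png

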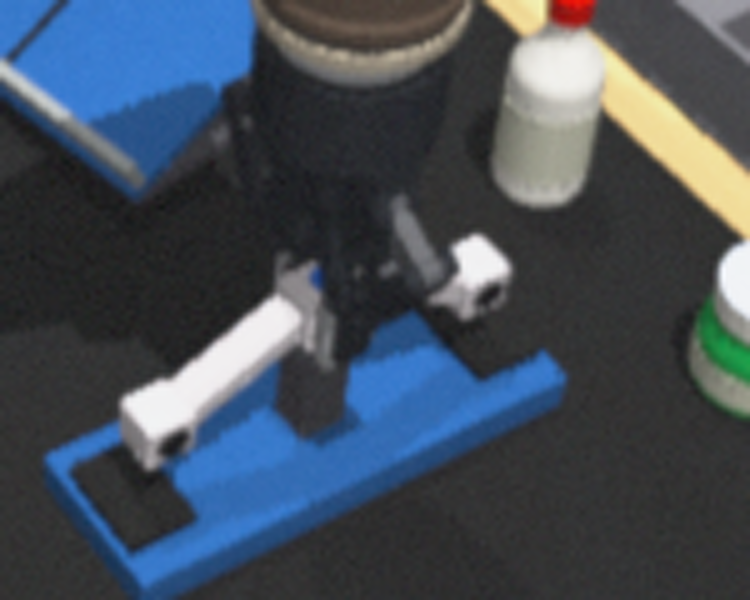

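View pics/p10z.png

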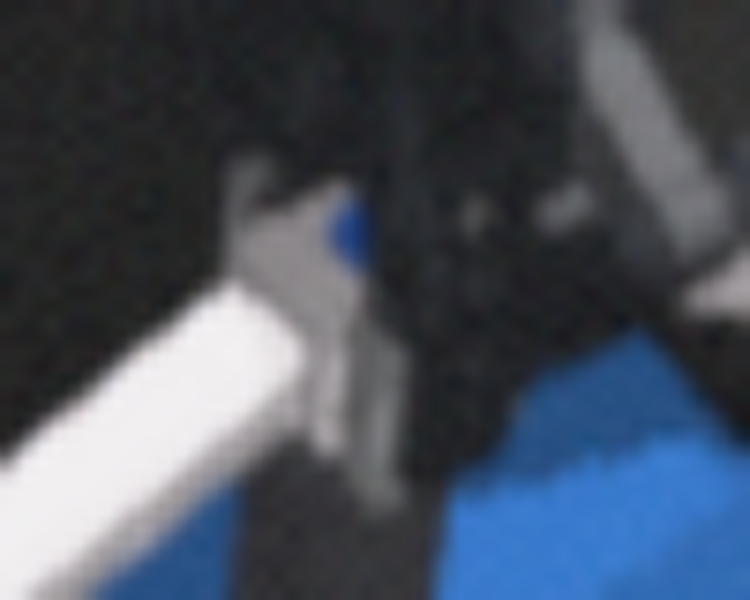

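No contact yet; lower slowly, watching force.

Emit:
{"method": "drive_tool", "body": {
  "angular": [
    [0,0,0],
    [0,0,0],
    [0,0,0],
    [0,0,0],
    [0,0,0],
    [0,0,0],
    [0,0,0],
    [0,0,0]
  ],
  "translation": [
    [0,0,-0.5],
    [0,0,-1],
    [0,0,-1.5],
    [0,0,-2],
    [0,0,-2],
    [0,0,-2],
    [0,0,-2],
    [0,0,-2]
  ],
  "gripper": [18,18,18,18,18,18,18,18]
}}

```text
time: 7.3
tcp_pos: [564.4, 4.5, 98.5]
tcp_rot: [-0.001, 0.013, 1.0, -0.0]
ft_force: [-4.3, 0.5, 11.7]
grip_width: 23.0
```

Emit:
{"method": "drive_tool", "body": {
  "angular": [
    [0,0,0],
    [0,0,0],
    [0,0,0],
    [0,0,0],
    [0,0,0],
    [0,0,0],
    [0,0,0],
    [0,0,0]
  ],
  "translation": [
    [-0.5,0,0.5],
    [-1,0,0.5],
    [-1.5,0,0.5],
    [-1.5,0,0],
    [-1.5,0,-0.5],
    [-1.5,0,-1],
    [-1.5,0,-1],
    [-1.5,0,-1]
  ],
  "gripper": [18,18,18,18,18,18,18,18]
}}

```text
time: 8.1
tcp_pos: [563.6, 4.5, 97.9]
tcp_rot: [0.0, 0.013, 1.0, 0.0]
ft_force: [2.1, -0.1, 4.7]
grip_width: 23.2
```

```bash
python3 - <<'E'
from h import *
st()
E
```

```text
t 8.1 tcp [563.6   4.5  97.9] yaw,-pitch,roll [-1.5 -0.   0. ] F [ 2.1 -0.1  4.7] M [ 0.02 -0.4   0.02] w 23.2 q [-0.2   0.49  0.14  1.9  -0.09  0.75  1.54]
```

Emit:
{"method": "drive_tool", "body": {
  "angular": [
    [0,0,0],
    [0,0,0],
    [0,0,0],
    [0,0,0],
    [0,0,0],
    [0,0,0],
    [0,0,0],
    [0,0,0]
  ],
  "translation": [
    [0.2,0,0],
    [0.2,0,0],
    [0.2,0,0],
    [0.2,0,0],
    [0.2,0,0],
    [0.2,0,0],
    [0.2,0,0],
    [0.2,0,0]
  ],
  "gripper": [26,30,40,50,50,50,50,50]
}}

```text
time: 8.9
tcp_pos: [563.7, 4.5, 97.9]
tcp_rot: [0.0, 0.013, 1.0, 0.0]
ft_force: [0.1, 0.0, -0.0]
grip_width: 49.9
```

```bash
python3 - <<'E'
from h import *
st()
s=load("side","11");crop(s,310,190,460,310,5,"p11s.png")
E
```

```text
t 8.9 tcp [563.7   4.5  97.9] yaw,-pitch,roll [-1.5 -0.   0. ] F [ 0.1  0.  -0. ] M [ 0.   -0.05 -0.  ] w 49.9 q [-0.2   0.49  0.14  1.9  -0.09  0.75  1.54]
```

View pics/p11s.png

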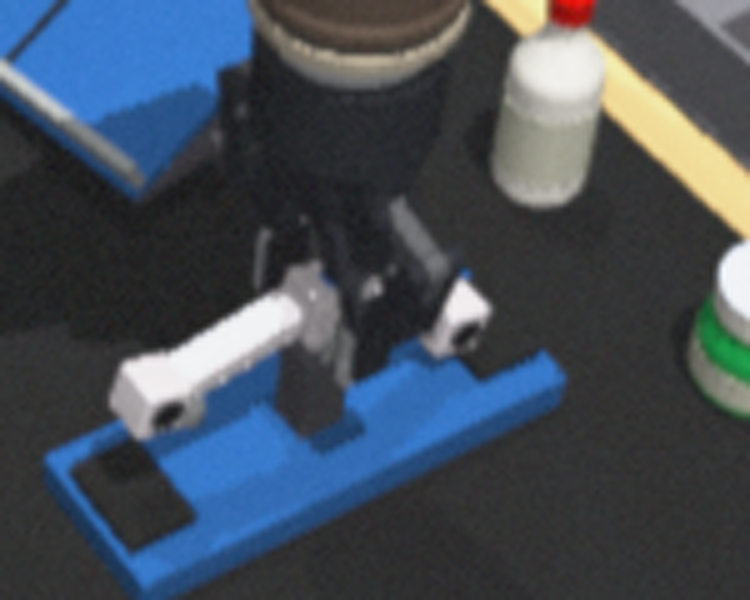

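Emit:
{"method": "drive_tool", "body": {
  "angular": [
    [0,0,0],
    [0,0,0],
    [0,0,0],
    [0,0,0],
    [0,0,0],
    [0,0,0],
    [0,0,0],
    [0,0,0]
  ],
  "translation": [
    [0,0,0],
    [0,0,0],
    [0,0,0],
    [0,0,0],
    [0,0,0],
    [0,0,0],
    [0,0,0],
    [0,0,0]
  ],
  "gripper": [50,50,50,50,50,50,50,50]
}}

```text
time: 9.75
tcp_pos: [563.8, 4.5, 97.9]
tcp_rot: [0.0, 0.013, 1.0, 0.0]
ft_force: [0.9, 0.6, 0.4]
grip_width: 49.6
```

```bash
python3 - <<'E'
from h import *
from scipy.optimize import least_squares
st()
s=load("side","12");crop(s,310,190,460,310,5,"p12s.png")
d=cv2.absdiff(s["img"],cv2.imread("pics/side11.png"));print(d[190:310,310:460].max(),(d[190:310,310:460].max(2)>40).sum())
g=lambda x,y:np.array((310+x/5-.4,190+y/5-.4))
obs=[((-80,-12,-25),g(168,412)),((80,-12,-25),g(464,334))]
f=lambda o:np.concatenate([proj(s,o[:3]+Rl(-1.5,o[3]).as_matrix()@np.array(p))-u for p,u in obs])
a=least_squares(f,[564,0,88,-10]);print(a.x,a.fun)
E
```

```text
t 9.75 tcp [563.8   4.5  97.9] yaw,-pitch,roll [-1.5 -0.   0. ] F [0.9 0.6 0.4] M [ 0.   -0.02 -0.01] w 49.6 q [-0.2   0.49  0.14  1.9  -0.09  0.75  1.54]
19 0
[566.0247885    6.25047418  88.11789457 -15.66159701] [-1.19679271e-08  5.64676839e-09  5.42308953e-09  3.90258492e-09]
```

View pics/p12s.png

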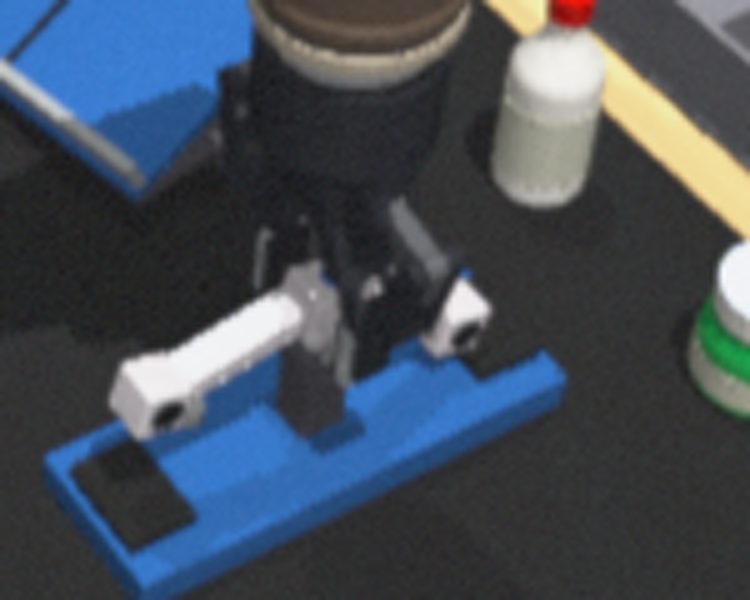

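```bash
python3 - <<'E'
from h import *
delta((563.9,4.5,88),-1.5,-15.3,9.5)
E
```

```text
tgt [566.4   4.4  97.2] rot [ 0.4 15.3  0. ] trans [ 2.7 -0.1 -0.7]
```

Emit:
{"method": "drive_tool", "body": {
  "angular": [
    [0.2,7,0],
    [0.4,14,0],
    [0.4,15.3,0],
    [0.4,15.3,0],
    [0.4,15.3,0],
    [0.4,15.3,0],
    [0.4,15.3,0],
    [0.4,15.3,0]
  ],
  "translation": [
    [1,0,0],
    [2.4,0,-0.5],
    [2.7,0,-0.7],
    [2.7,0,-0.7],
    [2.7,0,-0.7],
    [2.7,0,-0.7],
    [2.7,0,-0.7],
    [2.7,0,-0.7]
  ],
  "gripper": [50,50,50,40,30,24,18,18]
}}

```text
time: 10.6
tcp_pos: [565.9, 4.5, 97.6]
tcp_rot: [-0.133, 0.013, 0.991, 0.002]
ft_force: [-1.9, -0.8, 0.8]
grip_width: 23.5
```

```bash
python3 - <<'E'
from h import *
st();delta((566.3,-350.2,41+90),5.1,0,9.5)
E
```

```text
t 10.6 tcp [565.9   4.5  97.6] yaw,-pitch,roll [-1.5 15.3 -0. ] F [-1.9 -0.8  0.8] M [-0.08  0.13  0.01] w 23.5 q [-0.17  0.63  0.13  1.68 -0.11  1.1   1.56]
tgt [ 566.3 -350.2  140.5] rot [  0.5 -15.3   6.6] trans [   0.4 -354.7   42.9]
```

Emit:
{"method": "drive_tool", "body": {
  "angular": [
    [0,0,0],
    [0,0,0],
    [0,-3,0],
    [0.1,-7,1],
    [0.2,-11,2],
    [0.4,-15.3,3],
    [0.4,-15.3,4],
    [0.4,-15.3,5]
  ],
  "translation": [
    [0,0,8],
    [0,0,25],
    [0,0,50],
    [0,-10,70],
    [0,-40,75],
    [0,-80,75],
    [0,-120,75],
    [0,-160,75]
  ],
  "gripper": [18,18,18,18,18,18,18,18]
}}

```text
time: 11.4
tcp_pos: [565.3, -156.8, 173.8]
tcp_rot: [0.001, -0.031, 1.0, 0.001]
ft_force: [0.7, -0.3, -2.3]
grip_width: 23.2
```

```bash
python3 - <<'E'
from h import *
st();delta((566.3,-350.2,41+90),5.1,0,9.5)
E
```

```text
t 11.4 tcp [ 565.3 -156.8  173.8] yaw,-pitch,roll [ 3.6 -0.1  0.1] F [ 0.7 -0.3 -2.3] M [-0.03 -0.04 -0.  ] w 23.2 q [ 0.06  0.43  0.17  1.79 -0.09  0.93  1.9 ]
tgt [ 566.3 -350.2  140.5] rot [-0.1  0.1  1.5] trans [   1.  -193.4  -33.3]
```

Emit:
{"method": "drive_tool", "body": {
  "angular": [
    [0,0,0.5],
    [0,0,1],
    [0,0,1.5],
    [0,0,1.5],
    [0,0,1.5],
    [0,0,1.5],
    [0,0,1.5],
    [0,0,1.5]
  ],
  "translation": [
    [0,-40,0],
    [0,-80,0],
    [1,-120,0],
    [1,-155,0],
    [1,-180,-10],
    [1,-193.4,-20],
    [1,-193.4,-30],
    [1,-193.4,-33]
  ],
  "gripper": [18,18,18,18,18,18,18,18]
}}

```text
time: 12.2
tcp_pos: [565.9, -348.0, 138.9]
tcp_rot: [-0.0, -0.045, 0.999, 0.002]
ft_force: [0.3, 0.2, -2.4]
grip_width: 23.2
```

```bash
python3 - <<'E'
from h import *
st();delta((566.3,-350.2,41+10),5.1,0,9.5)
t=load("top","13");s=load("side","13");crop(t,400,130,560,260,5,"p13t.png");crop(s,400,290,580,470,4,"p13s.png")
E
```

```text
t 12.2 tcp [ 565.9 -348.   138.9] yaw,-pitch,roll [5.1 0.  0.3] F [ 0.3  0.2 -2.4] M [ 0.05  0.05 -0.02] w 23.2 q [ 0.35  0.59  0.19  1.62 -0.13  0.95  2.25]
tgt [ 566.3 -350.2   60.5] rot [-0.3 -0.  -0. ] trans [  0.4  -2.2 -78.4]
```

View pics/p13s.png

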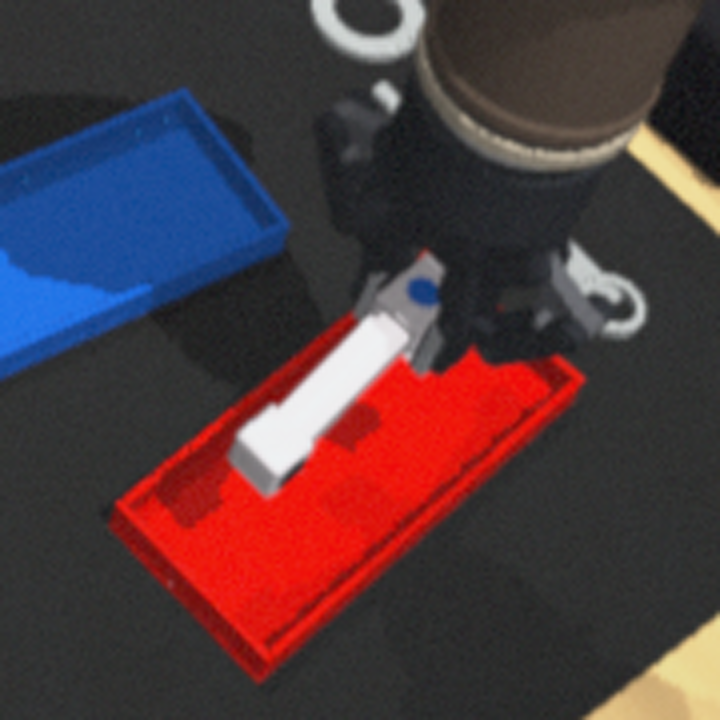

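View pics/p13t.png

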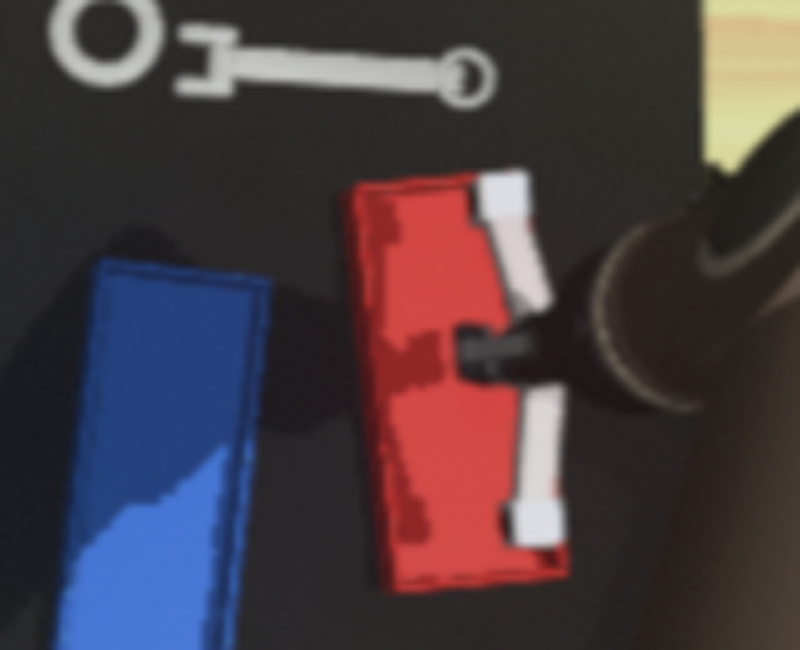

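Emit:
{"method": "drive_tool", "body": {
  "angular": [
    [0,0,0],
    [0,0,0],
    [0,0,0],
    [0,0,0],
    [0,0,0],
    [0,0,0],
    [0,0,0],
    [0,0,0]
  ],
  "translation": [
    [0.4,-2,-15],
    [0.4,-2,-30],
    [0.4,-2,-45],
    [0.4,-2,-60],
    [0.4,-2,-72],
    [0.4,-2,-80],
    [0.4,-2,-83],
    [0.4,-2,-84]
  ],
  "gripper": [18,18,18,18,18,18,18,18]
}}

```text
time: 13.1
tcp_pos: [567.0, -349.6, 55.6]
tcp_rot: [0.0, -0.045, 0.999, 0.002]
ft_force: [-0.4, 0.5, -1.6]
grip_width: 23.6
```

```bash
python3 - <<'E'
from h import *
st()
t=load("top","14");s=load("side","14");crop(t,400,130,560,260,5,"p14t.png");crop(s,400,290,580,470,4,"p14s.png")
E
```

```text
t 13.1 tcp [ 567.  -349.6   55.6] yaw,-pitch,roll [ 5.2 -0.   0.3] F [-0.4  0.5 -1.6] M [-0.02 -0.   -0.  ] w 23.6 q [ 0.37  0.69  0.16  1.66 -0.15  0.8   2.27]
```

View pics/p14s.png

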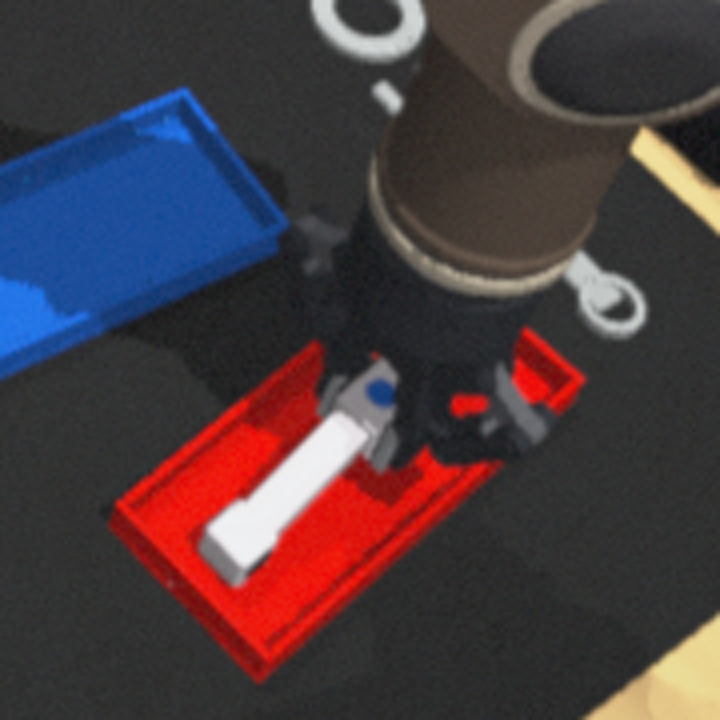

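View pics/p14t.png

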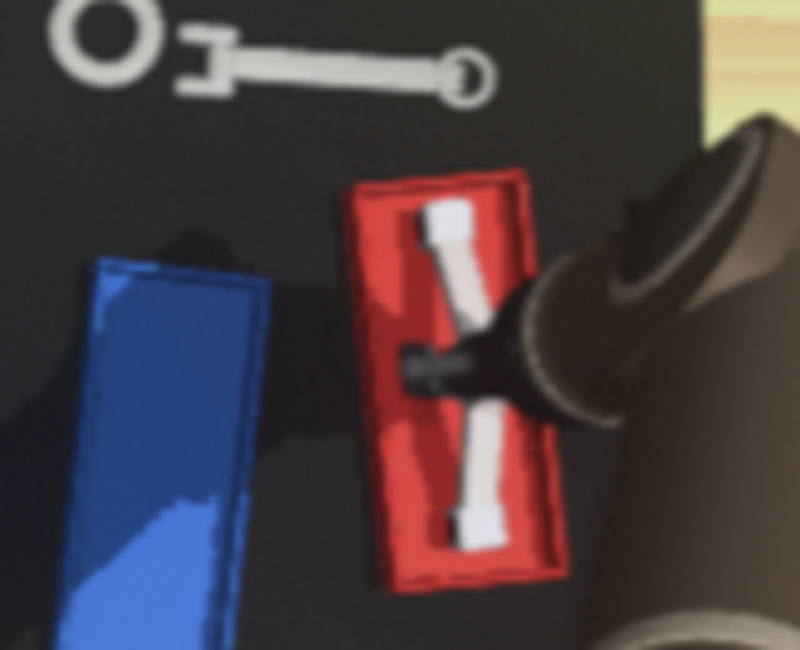

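The link hangs centred inside the red tray. Now the last few mm, then release.

Emit:
{"method": "drive_tool", "body": {
  "angular": [
    [0,0,0],
    [0,0,0],
    [0,0,0],
    [0,0,0],
    [0,0,0],
    [0,0,0],
    [0,0,0],
    [0,0,0]
  ],
  "translation": [
    [0,0,-0.7],
    [0,0,-1.4],
    [0,0,-2.1],
    [0,0,-2.8],
    [0,0,-3.5],
    [0,0,-4.2],
    [0,0,-4.5],
    [0,0,-4.5]
  ],
  "gripper": [18,18,18,18,18,18,18,18]
}}

```text
time: 14.0
tcp_pos: [567.2, -349.8, 51.7]
tcp_rot: [0.0, -0.045, 0.999, 0.002]
ft_force: [-0.0, -0.4, -1.7]
grip_width: 23.5
```

Emit:
{"method": "drive_tool", "body": {
  "angular": [
    [0,0,0],
    [0,0,0],
    [0,0,0],
    [0,0,0],
    [0,0,0],
    [0,0,0],
    [0,0,0],
    [0,0,0]
  ],
  "translation": [
    [0,0,-0.5],
    [0,0,-1],
    [0,0,-1.5],
    [0,0,-2],
    [0,0,-2],
    [0,0,-2],
    [0,0,-2],
    [0,0,-2]
  ],
  "gripper": [18,18,18,18,18,18,18,18]
}}

```text
time: 14.8
tcp_pos: [567.3, -349.8, 50.6]
tcp_rot: [0.001, -0.045, 0.999, 0.002]
ft_force: [-2.7, 1.7, 6.7]
grip_width: 23.0
```

Emit:
{"method": "drive_tool", "body": {
  "angular": [
    [0,0,0],
    [0,0,0],
    [0,0,0],
    [0,0,0],
    [0,0,0],
    [0,0,0],
    [0,0,0],
    [0,0,0]
  ],
  "translation": [
    [0,0,0],
    [0,0,0],
    [0,0,0],
    [0,0,0],
    [0,0,15],
    [0,0,40],
    [0,0,80],
    [0,0,120]
  ],
  "gripper": [26,32,40,48,50,50,50,50]
}}

```text
time: 15.6
tcp_pos: [567.0, -349.8, 172.6]
tcp_rot: [0.0, -0.045, 0.999, 0.002]
ft_force: [1.1, -0.5, -0.1]
grip_width: 49.9
```

```bash
python3 - <<'E'
from h import *
st();delta((625.1,316.8,94),9.6,25,100)
t=load("top","15");s=load("side","15");crop(t,400,130,560,260,5,"p15t.png");crop(s,400,290,580,470,4,"p15s.png")
E
```

```text
t 15.6 tcp [ 567.  -349.8  172.6] yaw,-pitch,roll [ 5.2 -0.1  0.2] F [ 1.1 -0.5 -0.1] M [-0.02 -0.05  0.04] w 49.9 q [ 0.35  0.56  0.19  1.58 -0.13  1.01  2.24]
tgt [583.4 309.8 184.6] rot [  3.  -24.8   4.3] trans [ 16.5 659.5  12.1]
```

View pics/p15s.png

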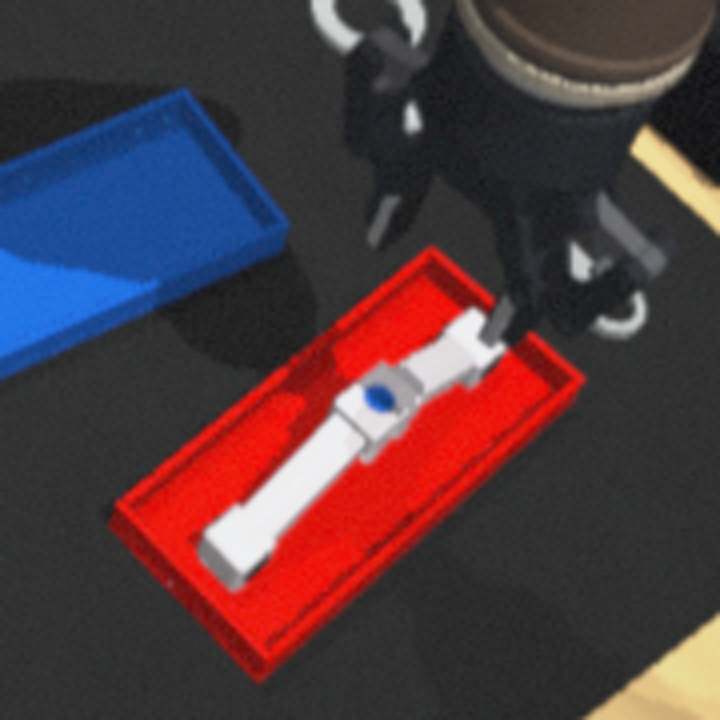

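View pics/p15t.png

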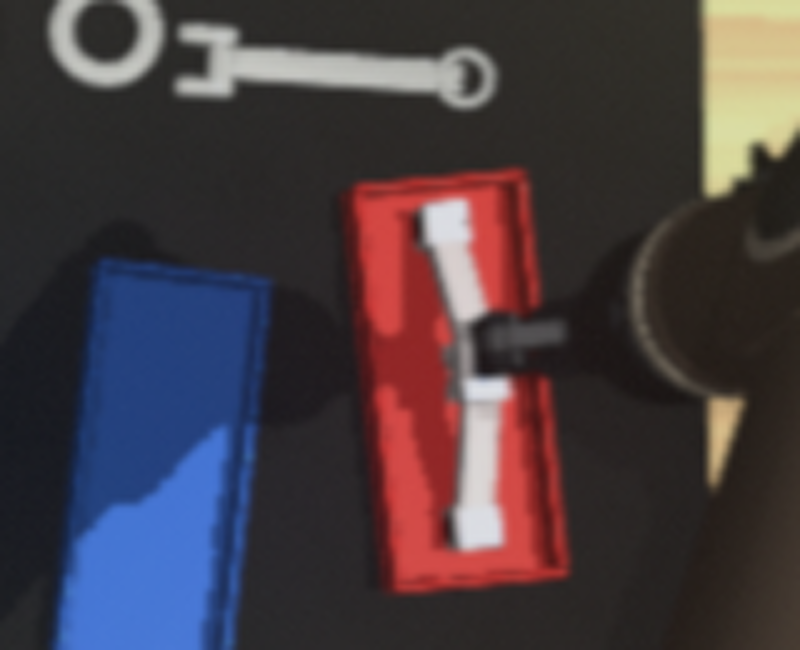

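Emit:
{"method": "drive_tool", "body": {
  "angular": [
    [0,-2,0.5],
    [0.5,-4,1],
    [0.8,-7,1.5],
    [1,-10,2],
    [1.5,-13,2.5],
    [2,-16,3],
    [2.4,-19,3.5],
    [2.6,-22,4]
  ],
  "translation": [
    [2,40,20],
    [4,82,40],
    [6,126,50],
    [8,172,60],
    [10,218,60],
    [12,264,60],
    [14,310,60],
    [15,356,60]
  ],
  "gripper": [60,60,60,60,60,60,60,60]
}}

```text
time: 16.5
tcp_pos: [585.0, 5.7, 239.6]
tcp_rot: [0.199, -0.079, 0.977, 0.014]
ft_force: [0.7, -0.5, -0.0]
grip_width: 60.0
```

```bash
python3 - <<'E'
from h import *
st();delta((625.1,316.8,94),9.6,25,100)
E
```

```text
t 16.5 tcp [585.    5.7 239.6] yaw,-pitch,roll [  9.3 -23.   -0.3] F [ 0.7 -0.5 -0. ] M [-0.06  0.4  -0.05] w 60.0 q [-0.12  0.18  0.04  2.04 -0.07  0.53  1.71]
tgt [583.4 309.8 184.6] rot [ 0.6 -1.9  0.5] trans [ -1.6 304.1 -55. ]
```

Emit:
{"method": "drive_tool", "body": {
  "angular": [
    [0,-0.5,0],
    [0.2,-1,0.2],
    [0.4,-1.5,0.4],
    [0.6,-1.9,0.5],
    [0.6,-1.9,0.5],
    [0.6,-1.9,0.5],
    [0.6,-1.9,0.5],
    [0.6,-1.9,0.5]
  ],
  "translation": [
    [0,46,0],
    [0,92,0],
    [0,138,0],
    [0,184,-5],
    [0,228,-15],
    [-1,268,-30],
    [-1.6,298,-45],
    [-1.6,304,-55]
  ],
  "gripper": [60,60,60,60,60,60,60,60]
}}

```text
time: 17.3
tcp_pos: [582.0, 314.9, 184.2]
tcp_rot: [0.215, -0.085, 0.973, 0.02]
ft_force: [-0.2, -0.1, 0.7]
grip_width: 60.1
```

```bash
python3 - <<'E'
from h import *
t=load("top","16");st();delta((625.1,316.8,94),9.6,25,9)
crop(t,195,105,355,225,5,"p16t.png")
E
```

```text
t 17.35 tcp [581.7 313.  182.4] yaw,-pitch,roll [  9.9 -24.8   0. ] F [-0.   0.3 -0.7] M [-0.06  0.49  0.01] w 59.8 q [-0.74  0.37  0.09  1.94  0.37  0.47  0.79]
tgt [621.3 316.2 102.2] rot [ 0.  -0.2 -0.3] trans [ 39.7   3.2 -80.2]
```

View pics/p16t.png

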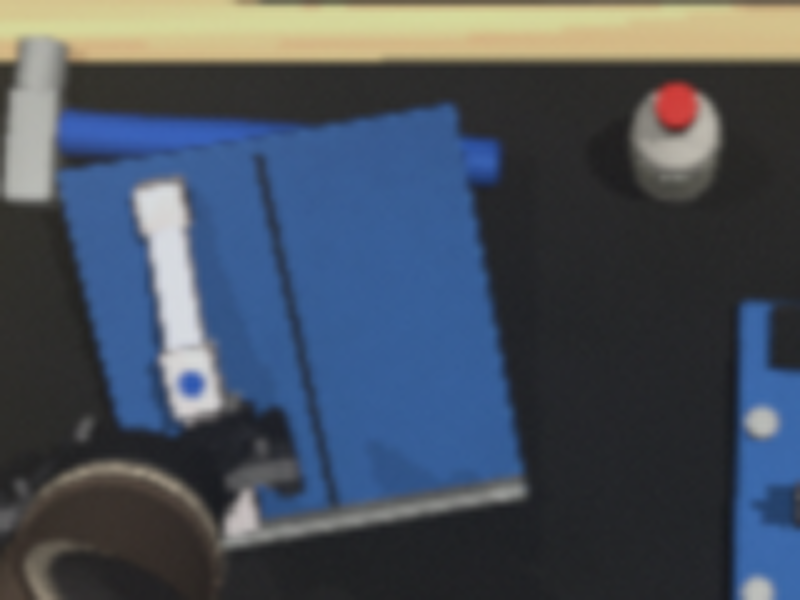

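Emit:
{"method": "drive_tool", "body": {
  "angular": [
    [0,0,0],
    [0,-0.2,-0.3],
    [0,-0.2,-0.3],
    [0,-0.2,-0.3],
    [0,-0.2,-0.3],
    [0,-0.2,-0.3],
    [0,-0.2,-0.3],
    [0,-0.2,-0.3]
  ],
  "translation": [
    [4,-2.5,-6],
    [10,-1.5,-18],
    [16,-0.5,-31],
    [23,0.5,-45],
    [30,1.5,-60],
    [36,2.5,-73],
    [39.7,3.2,-80],
    [39.7,3.2,-80]
  ],
  "gripper": [60,60,60,60,60,60,60,55]
}}

```text
time: 18.15
tcp_pos: [621.5, 315.5, 100.8]
tcp_rot: [0.215, -0.082, 0.973, 0.017]
ft_force: [-0.6, 0.4, -0.3]
grip_width: 55.0
```

```bash
python3 - <<'E'
from h import *
t=load("top","17");s=load("side","17");st();delta((625.1,316.8,94),9.6,25,9)
crop(t,195,105,355,225,5,"p17t.png");crop(s,250,100,410,220,5,"p17s.png")
E
```

```text
t 18.25 tcp [621.5 316.2 102.4] yaw,-pitch,roll [  9.6 -25.   -0. ] F [0.8 0.  0.6] M [-0.11  0.42  0.05] w 54.6 q [-0.73  0.54  0.13  1.91  0.39  0.33  0.76]
tgt [621.3 316.2 102.2] rot [ 0.  0. -0.] trans [-0.1  0.  -0.3]
```

View pics/p17t.png

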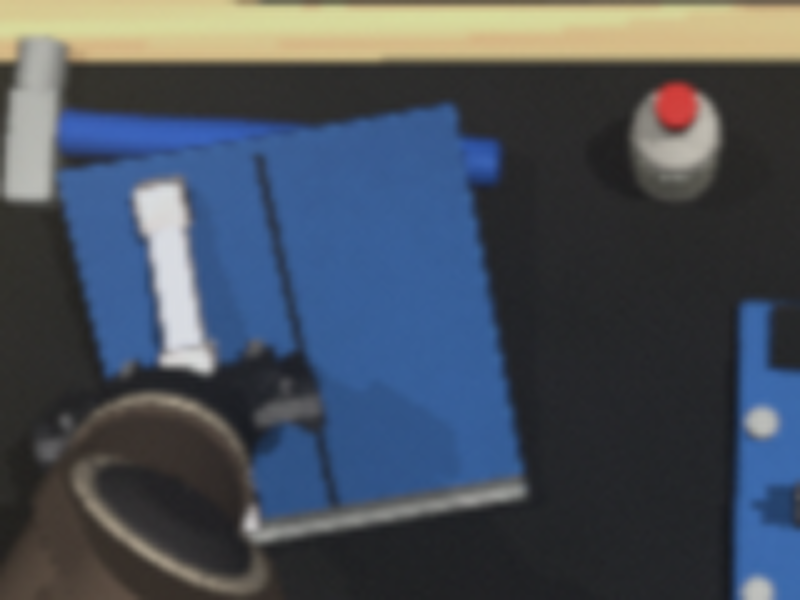

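View pics/p17s.png

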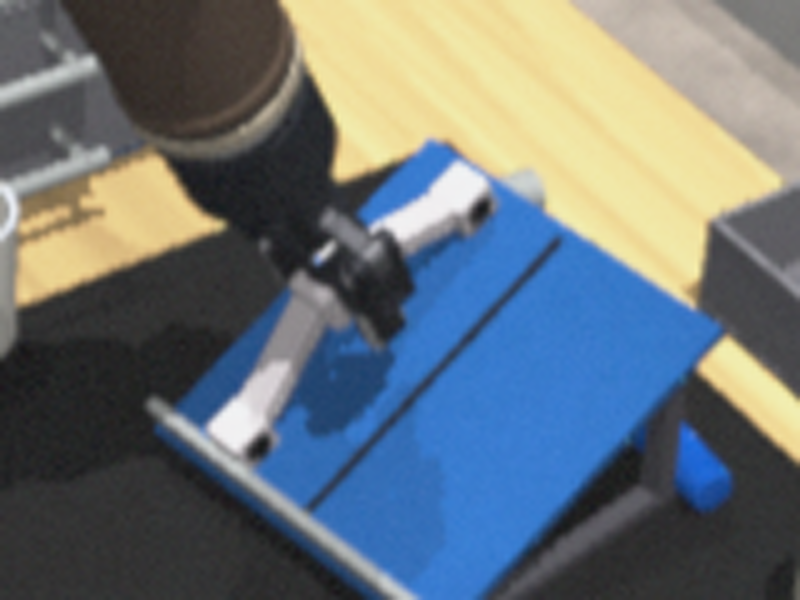

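Well placed on the hub, same as before. Close and lift square to the slope.

Emit:
{"method": "drive_tool", "body": {
  "angular": [
    [0,0,0],
    [0,0,0],
    [0,0,0],
    [0,0,0],
    [0,0,0],
    [0,0,0],
    [0,0,0],
    [0,0,0]
  ],
  "translation": [
    [0,0,0],
    [0,0,0],
    [0,0,0],
    [0,0,0],
    [0,0,0],
    [-3,-0.5,6],
    [-10,-1.5,21],
    [-22,-4,48]
  ],
  "gripper": [40,30,24,18,18,18,18,18]
}}

```text
time: 19.05
tcp_pos: [598.4, 311.2, 148.9]
tcp_rot: [0.214, -0.082, 0.973, 0.017]
ft_force: [0.2, 0.1, -1.9]
grip_width: 23.0
```

```bash
python3 - <<'E'
from h import *
st();delta((563.7,4.5,88+70),-1.5,0,9.7)
E
```

```text
t 19.05 tcp [598.4 311.2 148.9] yaw,-pitch,roll [  9.7 -24.8  -0.2] F [ 0.2  0.1 -1.9] M [-0.11  0.67  0.03] w 23.0 q [-0.73  0.44  0.11  1.93  0.38  0.41  0.77]
tgt [563.7   4.5 167.7] rot [ -1.6  24.8 -10.9] trans [ -34.7 -306.7   18.8]
```

Emit:
{"method": "drive_tool", "body": {
  "angular": [
    [0,2,-1],
    [-0.3,5,-2],
    [-0.5,8,-3],
    [-0.8,12,-5],
    [-1,16,-7],
    [-1.3,20,-9],
    [-1.5,23,-10],
    [-1.6,24.8,-10.9]
  ],
  "translation": [
    [-10,-10,30],
    [-20,-35,60],
    [-25,-70,70],
    [-30,-110,70],
    [-35,-155,70],
    [-35,-200,65],
    [-35,-245,55],
    [-34.7,-285,45]
  ],
  "gripper": [18,18,18,18,18,18,18,18]
}}

```text
time: 19.85
tcp_pos: [563.5, 23.7, 194.0]
tcp_rot: [-0.0, 0.014, 1.0, 0.0]
ft_force: [0.6, 1.1, -2.1]
grip_width: 23.1
```

```bash
python3 - <<'E'
from h import *
st();delta((563.7,4.5,88+20),-1.5,0,9.7)
E
```

```text
t 19.85 tcp [563.5  23.7 194. ] yaw,-pitch,roll [-1.6  0.1  0. ] F [ 0.6  1.1 -2.1] M [-0.05 -0.06  0.05] w 23.1 q [-0.16  0.37  0.05  1.82 -0.02  0.95  1.43]
tgt [563.7   4.5 117.7] rot [-0.  -0.1  0.1] trans [  0.2 -19.2 -76.3]
```

Emit:
{"method": "drive_tool", "body": {
  "angular": [
    [0,0,0],
    [0,0,0],
    [0,0,0],
    [0,0,0],
    [0,0,0],
    [0,0,0],
    [0,0,0],
    [0,0,0]
  ],
  "translation": [
    [0,-16,-5],
    [0.2,-19,-25],
    [0.2,-19,-45],
    [0.2,-19,-62],
    [0.2,-19,-73],
    [0.2,-19,-78],
    [0.2,-19,-78],
    [0.2,-19,-78]
  ],
  "gripper": [18,18,18,18,18,18,18,18]
}}

```text
time: 20.65
tcp_pos: [564.1, 4.8, 116.7]
tcp_rot: [0.0, 0.014, 1.0, 0.0]
ft_force: [-0.2, -0.2, -1.2]
grip_width: 23.7
```

```bash
python3 - <<'E'
from h import *
s=load("side","18");st();delta((563.7,4.5,88),-1.5,0,9.7)
crop(s,310,190,460,310,5,"p18s.png")
E
```

```text
t 20.7 tcp [564.3   4.9 116.8] yaw,-pitch,roll [-1.6 -0.   0. ] F [-1.  -1.  -2.7] M [-0.02  0.02 -0.04] w 23.2 q [-0.13  0.47  0.05  1.89 -0.03  0.79  1.48]
tgt [563.7   4.5  97.7] rot [-0.   0.   0.1] trans [ -0.6  -0.4 -19.1]
```

View pics/p18s.png

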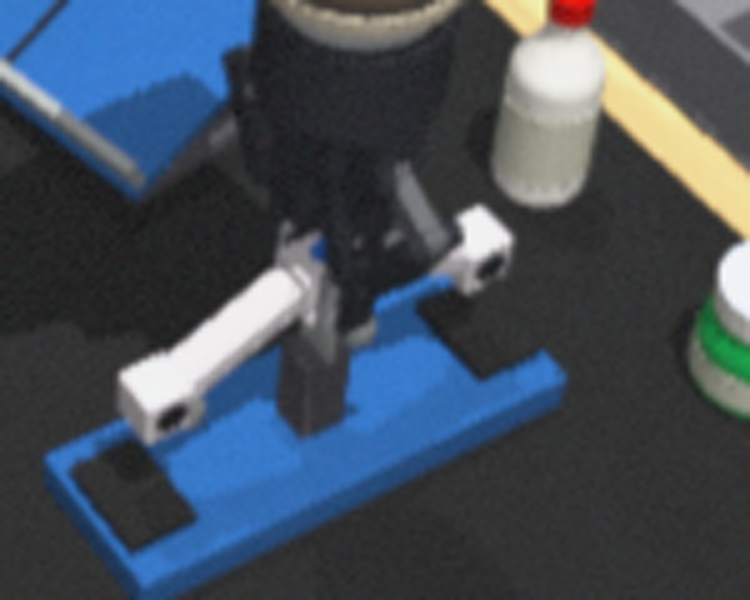

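```bash
python3 - <<'E'
from h import *
from scipy.optimize import least_squares
s=load("side","19")
g=lambda x,y:np.array((310+x/5-.4,190+y/5-.4))
for tcp,yaw,h in(((564.4,8.5,113.9),-1.3,((171,411),(487,263))),((564.3,4.9,116.8),-1.6,((172,415),(490,262)))):
  L=Rl(yaw,0).as_matrix()
  f=lambda o:np.concatenate([proj(s,np.array(tcp)+o+L@np.array((x,-12,-25)))-g(*u) for x,u in zip((-80,80),h)])
  b=least_squares(lambda o:f(np.array([o[0],o[1],-9.7])),[0,0]);print(b.x,b.fun)
E
```

```text
[1.9624853  1.64557045] [-0.01475781  0.23662927  0.01562405 -0.26158289]
[0.58890448 2.18306012] [-0.03972913 -0.3059186   0.04154031  0.33181274]
```

Emit:
{"method": "drive_tool", "body": {
  "angular": [
    [0,0,0],
    [0,0,0],
    [0,0,0],
    [0,0,0],
    [0,0,0],
    [0,0,0],
    [0,0,0],
    [0,0,0]
  ],
  "translation": [
    [0.3,-0.4,-4],
    [0.3,-0.4,-9],
    [0.3,-0.4,-13],
    [0.3,-0.4,-15],
    [0.3,-0.4,-16.5],
    [0.3,-0.4,-17.5],
    [0.3,-0.4,-18],
    [0.3,-0.4,-18]
  ],
  "gripper": [18,18,18,18,18,18,18,18]
}}

```text
time: 21.55
tcp_pos: [564.7, 4.4, 98.9]
tcp_rot: [0.0, 0.014, 1.0, 0.0]
ft_force: [-0.4, -1.1, -2.4]
grip_width: 23.1
```

Emit:
{"method": "drive_tool", "body": {
  "angular": [
    [0,0,0],
    [0,0,0],
    [0,0,0],
    [0,0,0],
    [0,0,0],
    [0,0,0],
    [0,0,0],
    [0,0,0]
  ],
  "translation": [
    [0,0,-0.3],
    [0,0,-0.6],
    [0,0,-0.9],
    [0,0,-1.2],
    [0,0,-1.5],
    [0,0,-1.5],
    [0,0,-1.5],
    [0,0,-1.5]
  ],
  "gripper": [18,18,18,18,18,18,18,18]
}}

```text
time: 22.35
tcp_pos: [565.0, 4.5, 98.3]
tcp_rot: [0.001, 0.014, 1.0, 0.0]
ft_force: [-1.4, 0.3, 7.7]
grip_width: 23.0
```

Emit:
{"method": "drive_tool", "body": {
  "angular": [
    [0,0,0],
    [0,0,0],
    [0,0,0],
    [0,0,0],
    [0,0,0],
    [0,0,0],
    [0,0,0],
    [0,0,0]
  ],
  "translation": [
    [-0.5,0,0.3],
    [-1,0,0.3],
    [-1,0,0],
    [-1,0,-0.5],
    [-1,0,-0.8],
    [-1,0,-0.8],
    [-1,0,-0.8],
    [-1,0,-0.8]
  ],
  "gripper": [18,18,18,18,18,18,18,18]
}}

```text
time: 23.15
tcp_pos: [564.8, 4.4, 98.3]
tcp_rot: [0.002, 0.014, 1.0, 0.0]
ft_force: [0.5, -1.0, 7.0]
grip_width: 23.2
```

Emit:
{"method": "drive_tool", "body": {
  "angular": [
    [0,0,0],
    [0,0,0],
    [0,0,0],
    [0,0,0],
    [0,0,0],
    [0,0,0],
    [0,0,0],
    [0,0,0]
  ],
  "translation": [
    [0,0,0],
    [0,0,0],
    [0,0,0],
    [0,0,0],
    [0,0,0],
    [0,0,0],
    [0,0,0],
    [0,0,0]
  ],
  "gripper": [18,24,28,36,44,50,50,50]
}}

```text
time: 23.95
tcp_pos: [564.8, 4.5, 98.3]
tcp_rot: [0.002, 0.014, 1.0, 0.0]
ft_force: [0.0, 0.5, -0.5]
grip_width: 49.7
```

```bash
python3 - <<'E'
from h import *
s=load("side","20");st();crop(s,310,190,460,310,5,"p20s.png")
E
```

```text
t 24.0 tcp [564.8   4.5  98.3] yaw,-pitch,roll [-1.6 -0.2  0. ] F [-0.2 -0.6  0.5] M [-0.01  0.01 -0.04] w 50.0 q [-0.13  0.49  0.04  1.9  -0.03  0.75  1.48]
```

View pics/p20s.png

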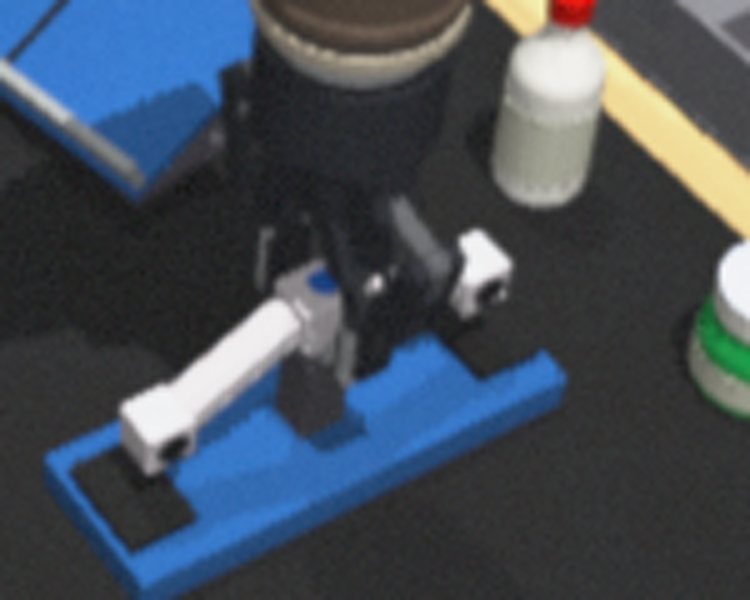

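Emit:
{"method": "drive_tool", "body": {
  "angular": [
    [0,0,0],
    [0,0,0],
    [0,0,0],
    [0,0,0],
    [0,0,0],
    [0,0,0],
    [0,0,0],
    [0,0,0]
  ],
  "translation": [
    [0,0,0],
    [0,0,0],
    [0,0,0],
    [0,0,0],
    [0,0,0],
    [0,0,0],
    [0,0,0],
    [0,0,0]
  ],
  "gripper": [50,50,50,50,50,50,50,50]
}}

```text
time: 24.8
tcp_pos: [564.9, 4.5, 98.3]
tcp_rot: [0.002, 0.014, 1.0, 0.0]
ft_force: [-0.6, -0.4, 0.7]
grip_width: 50.0
```

```bash
python3 - <<'E'
from h import *
s=load("side","21");st();crop(s,310,190,460,310,5,"p21s.png")
d=cv2.absdiff(s["img"],cv2.imread("pics/side20.png"));print(d[190:310,310:460].max(),(d[190:310,310:460].max(2)>40).sum())
E
```

```text
t 24.85 tcp [564.8   4.5  98.3] yaw,-pitch,roll [-1.6 -0.2  0. ] F [ 0.   0.4 -1.5] M [-0.02 -0.03  0.04] w 50.1 q [-0.13  0.49  0.04  1.9  -0.03  0.75  1.48]
19 0
```

View pics/p21s.png

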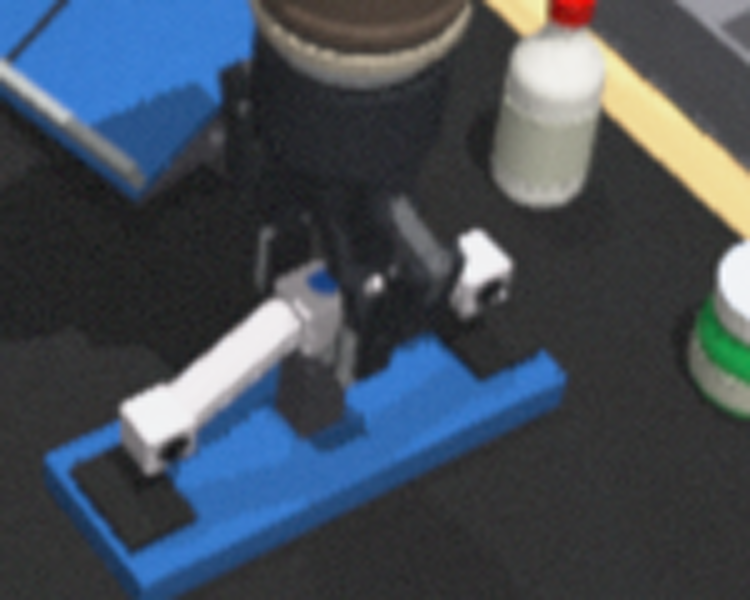

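Emit:
{"method": "drive_tool", "body": {
  "angular": [
    [0,0,0],
    [0,0,0],
    [0,0,0],
    [0,0,0],
    [0,0,0],
    [0,0,0],
    [0,0,0],
    [0,0,0]
  ],
  "translation": [
    [0,0,0],
    [0,0,0],
    [0,0,0],
    [0,0,0],
    [0,0,8],
    [0,0,25],
    [0,0,50],
    [0,0,70]
  ],
  "gripper": [40,30,22,18,18,18,18,18]
}}

```text
time: 25.65
tcp_pos: [564.7, 4.4, 169.5]
tcp_rot: [0.002, 0.014, 1.0, 0.0]
ft_force: [0.5, -0.1, -2.4]
grip_width: 23.1
```

```bash
python3 - <<'E'
from h import *
st();delta((518.5,-193.8,41+60),-6.5,0,10)
E
```

```text
t 25.65 tcp [564.7   4.4 169.5] yaw,-pitch,roll [-1.6 -0.2  0. ] F [ 0.5 -0.1 -2.4] M [ 0.04 -0.06  0.01] w 23.1 q [-0.13  0.4   0.05  1.85 -0.03  0.9   1.47]
tgt [ 518.5 -193.8  111. ] rot [-0.   0.2 -4.9] trans [ -46.2 -198.2  -58.5]
```

Emit:
{"method": "drive_tool", "body": {
  "angular": [
    [0,0,-0.5],
    [0,0,-1.5],
    [0,0.2,-3],
    [0,0.2,-4],
    [0,0.2,-4.9],
    [0,0.2,-4.9],
    [0,0.2,-4.9],
    [0,0.2,-4.9]
  ],
  "translation": [
    [-8,-30,5],
    [-17,-70,5],
    [-27,-115,5],
    [-37,-155,0],
    [-44,-185,-15],
    [-46,-198,-30],
    [-46,-198,-45],
    [-46,-198,-58]
  ],
  "gripper": [18,18,18,18,18,18,18,18]
}}

```text
time: 26.45
tcp_pos: [518.5, -193.1, 110.5]
tcp_rot: [-0.0, 0.056, 0.998, 0.001]
ft_force: [0.9, 0.5, -2.4]
grip_width: 23.4
```

```bash
python3 - <<'E'
from h import *
st();delta((518.5,-193.8,41+3),-6.5,0,10)
E
```

```text
t 26.45 tcp [ 518.5 -193.1  110.5] yaw,-pitch,roll [-6.5  0.1  0.1] F [ 0.9  0.5 -2.4] M [ 0.05 -0.01  0.04] w 23.4 q [ 0.18  0.46  0.12  1.92 -0.08  0.77  1.8 ]
tgt [ 518.5 -193.8   54. ] rot [-0.1 -0.  -0. ] trans [  0.   -0.7 -56.5]
```

Emit:
{"method": "drive_tool", "body": {
  "angular": [
    [0,0,0],
    [0,0,0],
    [0,0,0],
    [0,0,0],
    [0,0,0],
    [0,0,0],
    [0,0,0],
    [0,0,0]
  ],
  "translation": [
    [0,-0.7,-12],
    [0,-0.7,-25],
    [0,-0.7,-37],
    [0,-0.7,-46],
    [0,-0.7,-52],
    [0,-0.7,-55],
    [0,-0.7,-56],
    [0,-0.7,-56]
  ],
  "gripper": [18,18,18,18,18,18,18,18]
}}

```text
time: 27.25
tcp_pos: [518.7, -193.9, 54.7]
tcp_rot: [-0.0, 0.056, 0.998, 0.0]
ft_force: [0.0, 0.3, -3.1]
grip_width: 23.1
```

```bash
python3 - <<'E'
from h import *
st()
t=load("top","22");s=load("side","22");crop(t,380,150,540,280,5,"p22t.png");crop(s,320,270,520,430,4,"p22s.png")
E
```

```text
t 27.25 tcp [ 518.7 -193.9   54.7] yaw,-pitch,roll [-6.5  0.   0.1] F [ 0.   0.3 -3.1] M [ 0.03 -0.03  0.06] w 23.1 q [ 0.19  0.55  0.1   1.95 -0.09  0.65  1.81]
```

View pics/p22s.png

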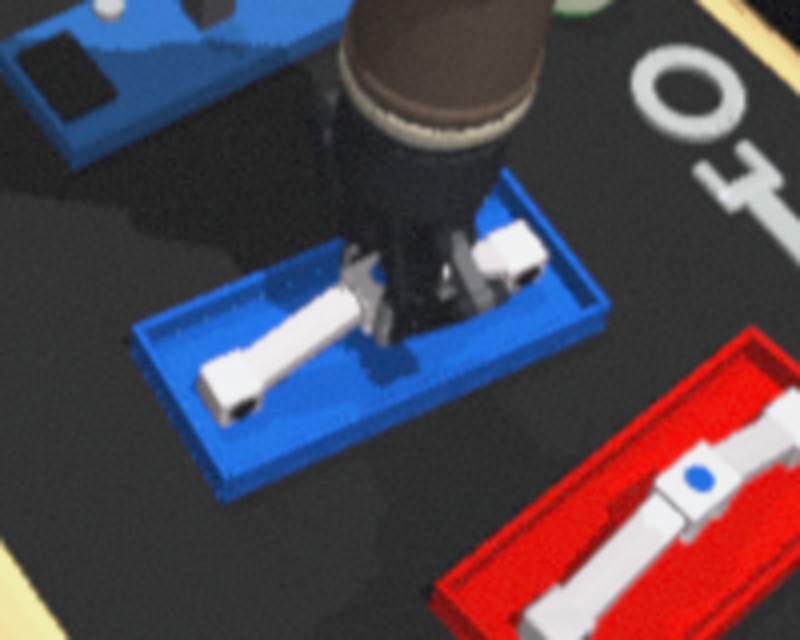

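View pics/p22t.png

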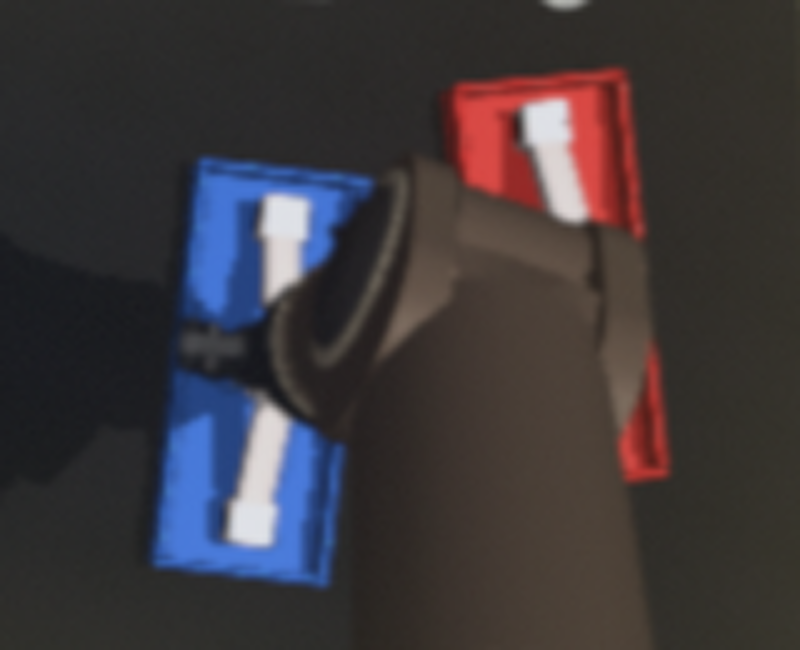

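Centred in the blue tray; the last millimetres slowly.

Emit:
{"method": "drive_tool", "body": {
  "angular": [
    [0,0,0],
    [0,0,0],
    [0,0,0],
    [0,0,0],
    [0,0,0],
    [0,0,0],
    [0,0,0],
    [0,0,0]
  ],
  "translation": [
    [0,0,-0.6],
    [0,0,-1.2],
    [0,0,-1.8],
    [0,0,-2.4],
    [0,0,-3],
    [0,0,-3.5],
    [0,0,-4],
    [0,0,-4]
  ],
  "gripper": [18,18,18,18,18,18,18,18]
}}

```text
time: 28.15
tcp_pos: [520.0, -194.2, 51.8]
tcp_rot: [0.001, 0.056, 0.998, 0.0]
ft_force: [1.4, -0.1, 5.9]
grip_width: 23.2
```

Contact (about 8 N with the weight). Release and rise.

Emit:
{"method": "drive_tool", "body": {
  "angular": [
    [0,0,0],
    [0,0,0],
    [0,0,0],
    [0,0,0],
    [0,0,0],
    [0,0,0],
    [0,0,0],
    [0,0,0]
  ],
  "translation": [
    [0,0,0],
    [0,0,0],
    [0,0,0],
    [0,0,0],
    [0,0,15],
    [0,0,50],
    [0,0,100],
    [-20,20,150]
  ],
  "gripper": [25,30,40,48,50,50,50,50]
}}

```text
time: 28.95
tcp_pos: [503.7, -178.5, 197.3]
tcp_rot: [0.002, 0.057, 0.998, -0.0]
ft_force: [0.3, 0.2, 1.2]
grip_width: 49.9
```

Emit:
{"method": "drive_tool", "body": {
  "angular": [
    [0,0,0],
    [0,0,0],
    [0,0,0],
    [0,0,0],
    [0,0,0],
    [0,0,0],
    [0,0,0],
    [0,0,0]
  ],
  "translation": [
    [-10,40,20],
    [-20,80,40],
    [-30,120,40],
    [-40,160,40],
    [-50,200,40],
    [-60,240,40],
    [-60,270,40],
    [-60,270,40]
  ],
  "gripper": [50,50,50,50,50,50,50,50]
}}

```text
time: 29.75
tcp_pos: [443.0, 95.8, 237.4]
tcp_rot: [0.002, 0.054, 0.999, 0.0]
ft_force: [0.6, -0.2, -0.4]
grip_width: 50.2
```

```bash
python3 - <<'E'
from h import *
st()
t=load("top","23");s=load("side","23");crop(t,380,120,560,270,4.4,"p23t.png");crop(s,320,270,580,470,3,"p23s.png")
for z in[59]:
  h=cv2.cvtColor(t["img"],cv2.COLOR_BGR2HSV);
for n,c in(("s",s),):
  pass
E
```

```text
t 29.75 tcp [443.   95.8 237.4] yaw,-pitch,roll [-6.2 -0.2  0.1] F [ 0.6 -0.2 -0.4] M [-0.01  0.   -0.09] w 50.2 q [-0.26  0.14 -0.06  2.02  0.01  0.98  1.13]
```

View pics/side23.png

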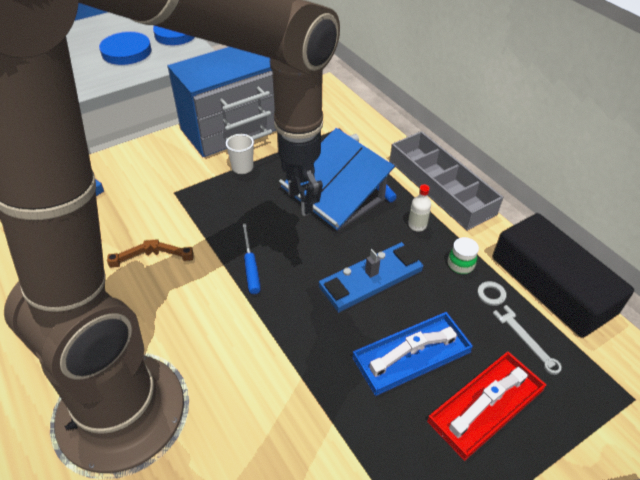

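View pics/p23t.png

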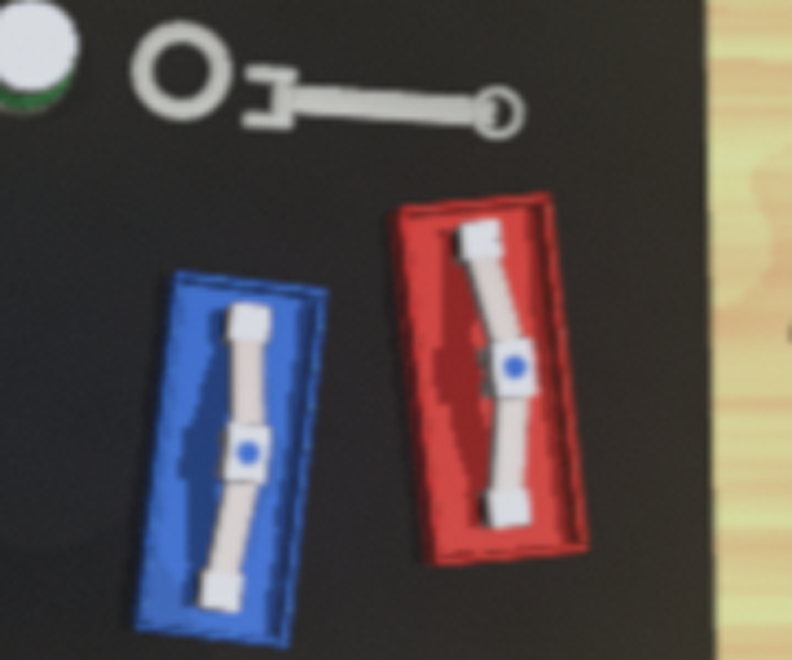

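View pics/p23s.png

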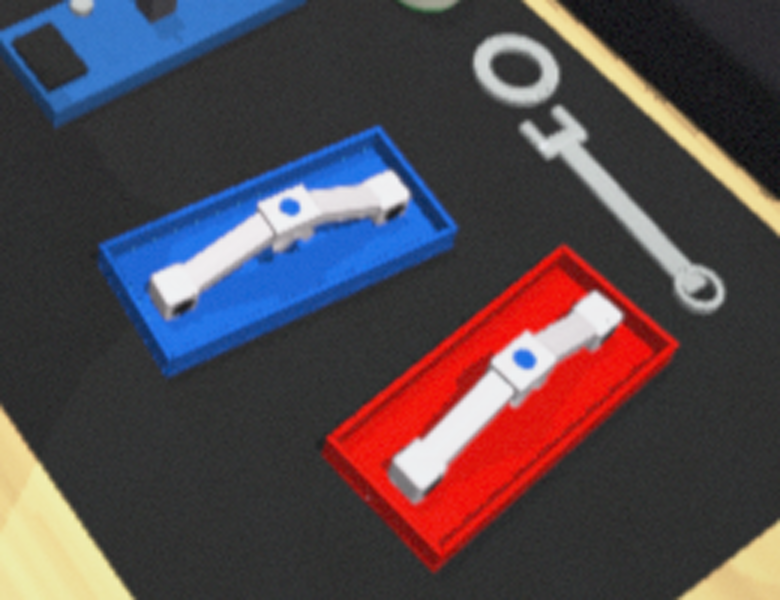

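Both links lie flat inside their trays (side view (412,340) in the blue tray, (492,392) in the red), the rack is empty, the bystanders are where they were, and the arm is clear. I hand the job in.

```bash
python3 - <<'E'
from h import *
print(r.close_job())
E
```

```text
the job is handed in; nothing more can be done
None
```

I tested both silver links on the balance stand and laid each in its tray, then handed the job in at about 30 s; no verdict was reported.

- **First link (rack side nearer the stand):** seated on the knife edge and released, it came to rest tipped about 15.7° towards its far end, with no change between two pictures 0.85 s apart. It went in the red tray.
- **Second link:** released on the edge, it stayed level, again with no change between two pictures 0.85 s apart. It went in the blue tray.

**Last checks:** both camera views show each link lying inside its tray, resting on both ends and released. The bystanders look unmoved and the arm is clear of everything.

**Disagreements and limits:**
- The two cameras differed by about 2–3 mm, so I finished each seating by feel from the wrist force. The first link needed about 1.5 mm of sideways correction on the edge.
- The final tray positions were judged from the pictures, not measured again.

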